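# Load the dry bath and lower its basket

### The arm

A 7-joint arm with a two-finger parallel gripper is mounted at the origin on the work surface. World frame = base frame: x ahead of the robot, y to its left, z up, the work surface at z = 0. Lengths are in m, angles in degrees, forces in N, time in s.
With the tool pointing down it reaches from about 0.425 to 0.875 m from the base axis. Payload 4.7 kg.
Tool frame: the origin (TCP) lies at the centre of the arm's flange, where the gripper is bolted on; the fingertips stand 182 mm ahead of it and the grasp point (between the pads) lies 164 mm ahead of it; z points along the fingers, x is the direction in which the jaws open and shut, and the axes are right-handed (so a half turn about z gives the same grasp; the last joint's range is limited). The gripper opens to 87 mm and grips with 3 to 60 N. Pads are 19 mm wide; open, the fingers measure 117 mm over their backs; the gripper's body (75 mm by 190 mm) begins 51 mm behind the grasp point.
Start: joints at [75.693, 18.392, -4.016, 83.108, 1.295, 78.541, -3.26], TCP at [0.169, -0.628, 0.405] pointing down, gripper open.
Joint ranges: [-163.93, 163.93], [-17.29, 119.83], [-79.2, 71.16], [3.27, 140.29], [-89.18, 269.18], [5.43, 117.66], [-154.24, 154.24]. Speed limits (degrees/s): [147.25, 147.25, 180, 180, 180, 180, 180].

### API

Orientations are given as [roll, pitch, yaw] about the fixed x, y, z axes, in that order (R = Rz(yaw) Ry(pitch) Rx(roll)).
In Python, from cell import env gives the robot as it stands. The module is installed in compiled form; this text tells all that it offers.
- The arm moves only by the tool carry_out, never from a script. Its argument "increments" is a list of rows, each a list of 5 numbers: the shift along the world's x, y, z in m, then the turn about the world's z in degrees, then the gripper's target within -1 to 1 (shut at 1, half-way at 0, fully open at -1). In form: [[dx, dy, dz, spin, jaw], ...]. A call has 1 to 20 rows; each row is the pose to reach, as a shift and turn from the pose commanded when the call began; what a row does not reach only later rows make up. A row lasts 1/10 s, in which the tool goes at most 50 mm and 8.59 degrees, less where a joint would pass 70% of its speed; a pose out of reach is approached as far as the arm can. A call with a gripper value outside its range is refused whole. The fingers move at their own pace and stop on an object; "grip_force" is the grip in N (left out, the last holds). Time passes only in rows, so rows that repeat a pose let the fingers close. It gives the time, the measured TCP pose, the force and the opening at its end, in the units of the state.
- env.get_obs(): the state, without advancing time (a new reading comes with each control period).
- env.read_camera(name): name is "scene" or "top" or "wrist"; returns (picture, depth): 420x560x3 uint8, red, green, blue; 420x560 float32, m along the optical axis (not along the pixel's ray), 0 where there is no reading.
- env.get_calibration(name): a dict with "K" (3x3 intrinsics, pixels), "k1" (the pictures are not rectified: a ray, as slopes to the right and down, at radius r is drawn at 1 + k1 r^2 times it, then the intrinsics apply), "camera_from_world" (4x4, takes a point from world to camera coordinates); the wrist camera has in their place "T_tool_cam" (4x4, takes a point from camera to tool coordinates, whose origin is the TCP and whose axes are the tool frame's). Camera axes: x right, y down, z forward; pixel columns grow to the right and rows downward; lengths in m; the calibration is good to about 2 mm. A picture is of the moment at which its call begins: read the wrist's pose just before it. get_calibration takes no time and is no camera call.
- env.sign_off(): hands the job in, once; it reports no verdict.
The state is a dict: "time_s": time; "qpos": joint angles; "joint_velocities": joint speeds; "effort": joint torques, N m; "tool_pos": TCP position; "tool_rot": TCP orientation; "force": force on the tool from outside, world axes, zero at the start; "wrist_torque": the same for the moment, N m; "grip_width": finger opening in m.
Only numpy, scipy, OpenCV 4.12 (cv2) and the standard library are available. Lean on these libraries where they do the work, as an engineer would, in place of code of your own. Each camera call takes 0.05 s, during which the arm holds its last target.

### The job

Stand all the sample bottles from the blue tray upright on the floor of the round basket, packed honeycomb fashion with one in the middle and the others spread around it. Then squeeze the red release in the lever's grip and swing the lever down, under control and all the way, so that the basket sinks into the well and the lever locks there when you let go; last, lay the grey lid flat over the well, centred so that it covers it. Leave the reagent bottle, the green box and the beaker where they are.

Things in the scene. Friction and masses are not known exactly. Their poses are not given: they have to be found in the camera images.
- station: The dry bath: fixed white box 180 x 180 mm, 120 mm high, dark red band, with a square well 136 mm wide open at the top in its middle. Origin: on the bench under its centre. Its -x side faces the robot; the lever stands beside the box on its own +y side. Position and yaw vary.
- well_top (a point): Centre of the well's mouth, level with the top of the box (120 mm above the bench).
- basket_floor (a point): Centre of the inner floor (upper surface) of the round aluminium basket in the well: 120 mm wide inside, 128 outside, wall 45 mm above this floor. It hangs on a lift moved by the lever: floor 83 mm above the bench at lever 0, 63 mm lower at lever 1.0 rad. It stays level. Raised, its rim stands 8 mm above the box.
- lever (a joint): Ratchet lever angle q, 0 (raised) to 1.0 rad (end stop, fully down). It turns about the station's y axis and points from its hinge to the station's -x, 0.95 - q rad above horizontal. Starts at 0 to 0.09. Unless the release is pressed, teeth block it at about 0.14 and thrice further on; it locks beyond 0.98. Released it stays put; swinging it takes 4 to 10 N at the grip.
- release (a joint): Travel of the red spring paddle in the lever's grip: 0 out, 0.006 m fully in; it clears the teeth from about 0.0045. Pressed towards the station's -y by 4 N at first, 11 N fully in: squeeze the grip between the fingers, one on the paddle, one on the bare black face.
- lever_grip (a point): Middle of the lever's black grip, 190 mm from the hinge: a bar 85 mm long along the lever, 24 mm thick along the station's y, 30 mm high; the paddle stands 8 mm proud on its +y face (32 mm over both, 26 pressed). Space for fingers on both sides and above. x axis: along the lever towards the hinge; y: hinge axis.
- lever_hinge (a point): The lever's hinge: at x 60, y 150, z 100 mm in the station's frame, in the same vertical plane as the grip's middle.
- release_face (a point): Centre of the outer face of the red paddle (50 x 24 mm), on the +y side of the grip.
- tray: Fixed blue tray 310 x 175 mm, rim 18 mm high, floor 5 mm thick; origin on the bench under its centre, x along its length. The bottles start standing on its floor.
- lid: Loose grey disc, 164 mm wide, 8 mm thick, with an upright black knob 22 mm wide and 34 mm high in its middle (top at 42 mm). Origin: centre of its underside. It starts flat on the bench. 180 g.
- reagent: White reagent bottle with a blue cap, 60 mm wide, 130 mm high, origin under its centre. Bystander.
- tipbox: Green open box 60 x 80 x 45 mm, origin under its centre. Bystander.
- beaker: Glass beaker 70 mm wide, 90 mm high, origin under its centre. Bystander.
- bottle0: Loose amber sample bottle: body 36 mm wide, 60 mm high with its white cap (the lowest 7 mm is a heavy steel foot, 33 mm wide), and on it a white upright stem 13 mm wide, 36 mm long (top at 96 mm) to hold it by. Origin: centre of its underside, z up. About 80 g. It may be absent.
- bottle1: Another bottle like bottle0; it may be absent.
- bottle2: Another bottle like bottle0; it may be absent.
- bottle3: Another bottle like bottle0; it may be absent.
- bottle4: Another bottle like bottle0; it may be absent.
- bottle5: Another bottle like bottle0; it may be absent.
- bottle6: Another bottle like bottle0; it may be absent.
Mind the look-alikes: they are no part of the job. Several things look just like the lid: the one meant starts farthest to the robot's left.

How it is judged:
By the outcome, as a careful person would: the job done as asked, in the order asked, and still so for the second after the job is handed in, with the robot touching nothing.
Of bottle0, bottle1, bottle2, bottle3, bottle4, bottle5, bottle6 only 4 to 7 are there at a start; the rules pass over those that are not, and their reading is None.
At some moment in a run one of bottle0, bottle1, bottle2, bottle3, bottle4, bottle5, bottle6, lid may be knocked a few centimetres aside while the robot is not near it.
It also fails if it takes over 210 s, if anything falls off the work surface, if the arm or the gripper's body presses on something with over 40 N, if the wrist force passes 120 N, or if a joint passes its speed limit or range.

## Working session

There is one attempt and no reset: what is moved stays moved. The work goes in short steps, Python scripts to look and compute and a tool call to move; the robot and the scene stay as the last step left them, time stands still between calls to the robot, and variables do not carry over. Pictures are saved under pics/ and viewed, and the job is handed in when it is done.

Besides the shell and the picture viewer there is one more tool, called after "Call:" as a command line: name --pt "numbers of a row" for each row, then --argument value for the rest. carry_out: Moves the arm, as the interface text tells. Its arguments: {"type":"object","properties":{"increments":{"type":"array"},"grip_force":{"type":"number"}},"required":["increments"]}

```bash
ls; mkdir -p pics
cat > h.py <<'E'
import numpy as np, cv2
from cell import env
from scipy.spatial.transform import Rotation as R
def cam(name):
    o=env.get_obs(); im,d=env.read_camera(name); c=env.get_calibration(name)
    K=np.array(c["K"]);k1=c["k1"]
    if name=="wrist":
        T=np.eye(4);T[:3,:3]=R.from_euler('xyz',o["tool_rot"],degrees=True).as_matrix();T[:3,3]=o["tool_pos"]
        W=T@np.array(c["T_tool_cam"])
    else: W=np.linalg.inv(np.array(c["camera_from_world"]))
    return im,d,K,k1,W
def rays(uv,K,k1):
    uv=np.atleast_2d(uv).astype(float)
    return cv2.undistortPoints(uv.reshape(-1,1,2),K,np.array([k1,0,0,0,0.])).reshape(-1,2)
def world(uv,C,z=None):
    """z given: intersect with plane; else depth"""
    im,d,K,k1,W=C; uv=np.atleast_2d(uv); s=rays(uv,K,k1); out=[]
    for (u,v),(a,b) in zip(uv,s):
        r=W[:3,:3]@np.array([a,b,1.]); o=W[:3,3]
        t=d[int(round(v)),int(round(u))] if z is None else (z-o[2])/r[2]
        out.append(o+t*r)
    return np.array(out)
def cloud(C):
    im,d,K,k1,W=C; h,w=d.shape; u,v=np.meshgrid(np.arange(w),np.arange(h))
    s=rays(np.stack([u.ravel(),v.ravel()],1),K,k1); z=d.ravel()
    P=np.c_[s*z[:,None],z]@W[:3,:3].T+W[:3,3]
    P[z==0]=np.nan
    return P.reshape(h,w,3)
def project(p,C):
    im,d,K,k1,W=C; M=np.linalg.inv(W); q=M[:3,:3]@np.array(p)+M[:3,3]; a=q[:2]/q[2]
    a=a*(1+k1*(a@a)); return K[:2,:2]@a+K[:2,2]
def save(name,im,crop=None,s=1):
    if crop: x0,y0,x1,y1=crop; im=im[y0:y1,x0:x1]
    im=cv2.resize(im,None,fx=s,fy=s,interpolation=cv2.INTER_CUBIC)
    cv2.imwrite(f"pics/{name}.png",im[...,::-1])
E
python3 - <<'E'
from h import *
print(env.get_obs())
for n in ["scene","top","wrist"]:
    C=cam(n); save(n+"0",C[0],s=1.4); np.savez(f"{n}0.npz",im=C[0],d=C[1],K=C[2],k1=C[3],W=C[4]); print(n,C[2],C[3],C[4])
E
```

```text
pics
{'time_s': 0.0, 'qpos': array([75.6925946 , 18.43828963, -4.01249537, 83.17342448,  1.29644198,
       78.53848493, -3.25936306]), 'joint_velocities': array([ 0.00858794, -0.01926482,  0.05929497,  0.10014973,  0.04264922,
       -0.04493754,  0.05143713]), 'effort': array([ 9.25970890e-04, -4.91285849e+01, -4.03146856e-01, -3.12523556e+01,
       -6.40292885e-02,  4.37426870e-02,  1.65963920e-04]), 'tool_pos': array([ 0.16938044, -0.62734374,  0.40368245]), 'tool_rot': array([ 1.79992065e+02,  1.04894964e-01, -7.48848414e+01]), 'force': array([0.11796885, 0.38148185, 0.39795664]), 'wrist_torque': array([-0.01342497,  0.0400539 ,  0.057653  ]), 'grip_width': 0.08766097114186178}
scene [[492.05989289   0.         273.80324524]
 [  0.         492.05989289 221.40210298]
 [  0.           0.           1.        ]] 0.032809320534879616 [[ 0.84082071  0.30166282 -0.44946643  1.36572016]
 [ 0.5411538  -0.48861447  0.68440373 -1.26425268]
 [-0.01315664 -0.8186913  -0.57408315  1.10659316]
 [ 0.          0.          0.          1.        ]]
top [[523.8023277    0.         276.18911221]
 [  0.         523.8023277  206.68271031]
 [  0.           0.           1.        ]] -0.19484525697526212 [[ 0.02541924 -0.99606593  0.08489128  0.47397938]
 [-0.99965197 -0.02592628 -0.00487546 -0.14072804]
 [ 0.0070572  -0.08473781 -0.99637829  1.91511622]
 [ 0.          0.          0.          1.        ]]
wrist [[300.01574947   0.         282.94924544]
 [  0.         300.01574947 208.4183967 ]
 [  0.           0.           1.        ]] -0.01321380918675893 [[ 0.26137091 -0.93284559 -0.2479604   0.23704262]
 [-0.96523779 -0.25289657 -0.06602519 -0.60891177]
 [-0.00111702  0.25659781 -0.96651762  0.38392766]
 [ 0.          0.          0.          1.        ]]
```

View pics/scene0.png

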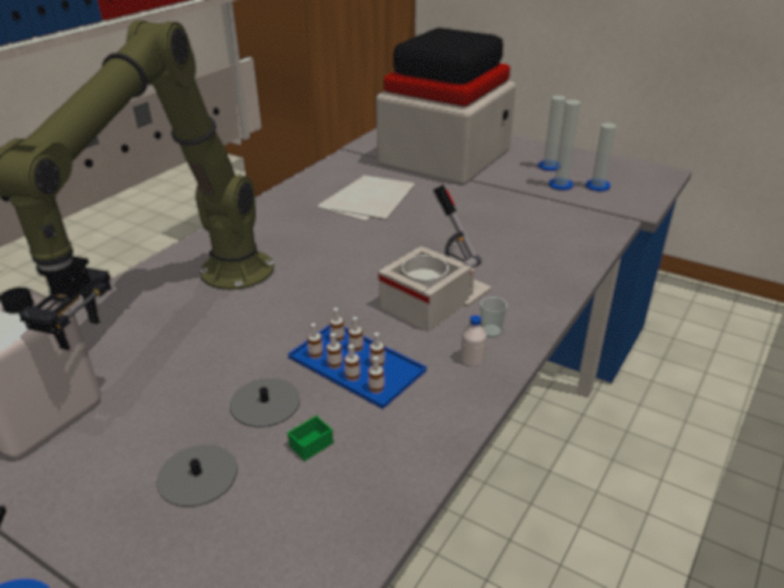

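View pics/top0.png

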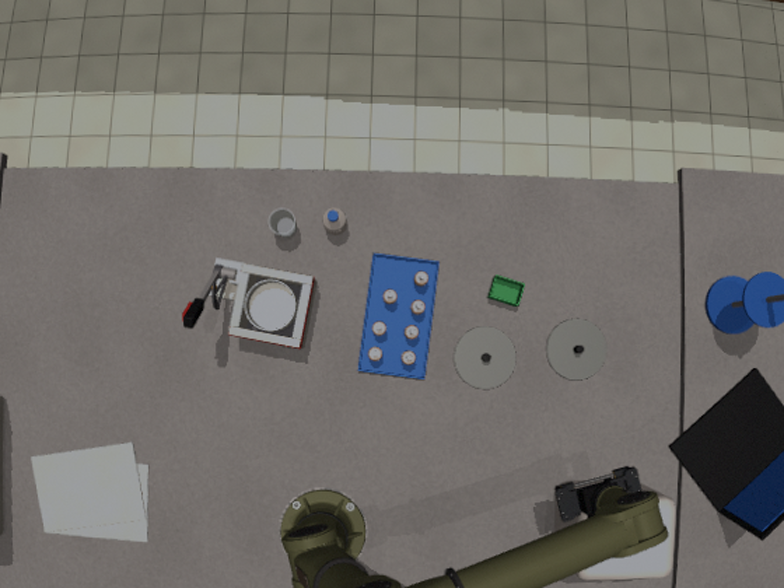

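View pics/wrist0.png

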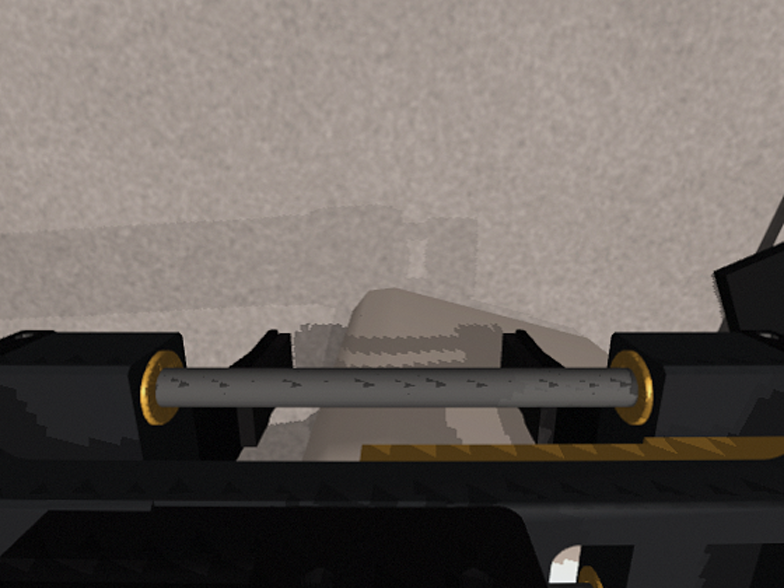

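Top view at 1.4x: there are 7 bottles in the tray, around (375–421, 279–357). Two discs look like the lid, at (486,358) and (578,349). The robot's left is image-left, so the lid meant is the one at (486,358).

Run:
```python
from h import *
z=np.load("top0.npz"); C=(z["im"],z["d"],z["K"],float(z["k1"]),z["W"])
save("top_b",C[0],(240,170,330,280),6); save("top_s",C[0],(120,140,250,270),5)
f=lambda l,zz:world(np.array(l)/1.4,C,zz).round(3)
print("bottles(stem top)",f([(421,277),(390,294),(418,305),(379,326),(412,330),(375,352),(408,355)],.09))
print("lids",f([(486,358),(578,349)],.02))
print("station corners",f([(241,265),(313,275),(301,347),(231,336)],.12))
print("grip",f([(193,313)],.26)); print("others",f([(283,222),(334,217),(506,291)],.09))
print("tray",f([(374,254),(438,262),(425,379),(359,372)],.018))
P=cloud(C)
for uv in [(486,345),(270,306),(193,313)]:
    u,v=(np.array(uv)/1.4).astype(int); print(P[v,u])
```

```text
bottles(stem top) [[ 0.663 -0.235  0.09 ]
 [ 0.618 -0.158  0.09 ]
 [ 0.592 -0.229  0.09 ]
 [ 0.537 -0.133  0.09 ]
 [ 0.53  -0.215  0.09 ]
 [ 0.473 -0.125  0.09 ]
 [ 0.467 -0.207  0.09 ]]
lids [[ 0.464 -0.412  0.02 ]
 [ 0.492 -0.655  0.02 ]]
station corners [[0.678 0.213 0.12 ]
 [0.658 0.033 0.12 ]
 [0.48  0.057 0.12 ]
 [0.502 0.231 0.12 ]]
grip [[0.549 0.293 0.26 ]]
others [[ 0.794  0.117  0.09 ]
 [ 0.809 -0.012  0.09 ]
 [ 0.633 -0.45   0.09 ]]
tray [[ 0.727 -0.115  0.018]
 [ 0.711 -0.282  0.018]
 [ 0.406 -0.255  0.018]
 [ 0.42  -0.084  0.018]]
[ 0.49924604 -0.41319367  0.00107238]
[0.58272516 0.1461934  0.07786416]
[0.55026917 0.29155733 0.27492178]
```

View pics/top_s.png

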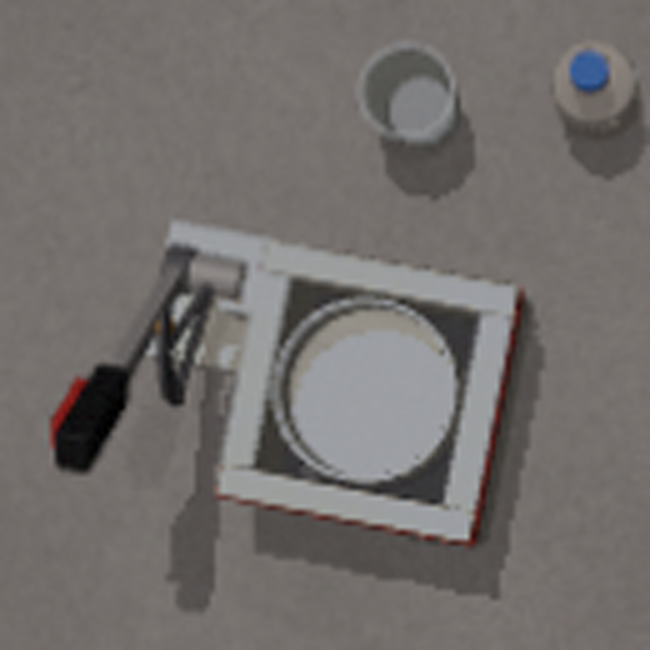

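View pics/top_b.png

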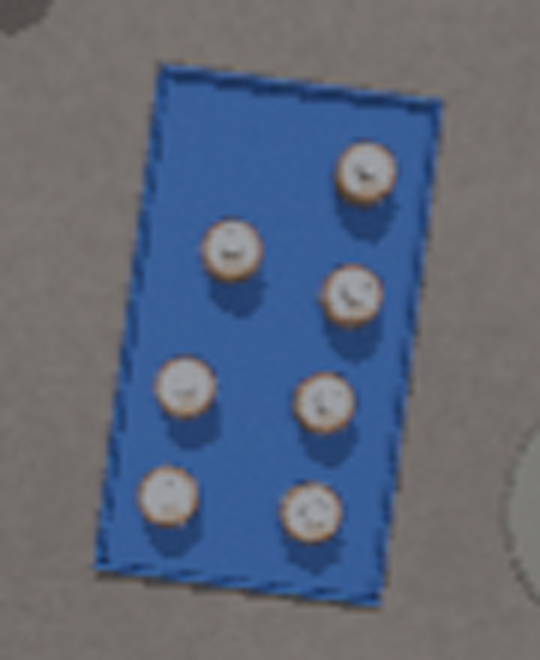

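Call:
carry_out --pt "0.03 0.027 0.02 8 0" --pt "0.06 0.054 0.04 16 0" --pt "0.1 0.09 0.06 24 0" --pt "0.14 0.125 0.08 32 0" --pt "0.18 0.16 0.08 40 0" --pt "0.22 0.195 0.08 48 0" --pt "0.26 0.23 0.08 56 0" --pt "0.3 0.265 0.08 64 0" --pt "0.34 0.3 0.08 72 0" --pt "0.38 0.34 0.08 80 0" --pt "0.4 0.36 0.08 88 0" --pt "0.424 0.378 0.08 96 0" --pt "0.424 0.378 0.08 98.4 0" --pt "0.424 0.378 0.08 98.4 0" --pt "0.424 0.378 0.08 98.4 0" --grip_force 20

```text
time_s: 1.65
tool_pos: [0.593, -0.2506, 0.4843]
tool_rot: [180.0, 0.1, 23.4]
force: [0.2, -0.6, 0.4]
grip_width: 0.0436
```

Run:
```python
from h import *
o=env.get_obs(); print({k:np.round(o[k],3) for k in("time_s","tool_pos","tool_rot","grip_width","qpos")})
C=cam("wrist"); save("w1",C[0],s=1.4); np.savez("w1.npz",im=C[0],d=C[1],K=C[2],k1=C[3],W=C[4])
```

```text
{'time_s': np.float64(1.65), 'tool_pos': array([ 0.593, -0.251,  0.484]), 'tool_rot': array([1.79996e+02, 6.50000e-02, 2.33600e+01]), 'grip_width': np.float64(0.044), 'qpos': array([ 45.276,  19.205, -32.877,  75.798,  10.335,  87.979,  36.859])}
```

View pics/w1.png

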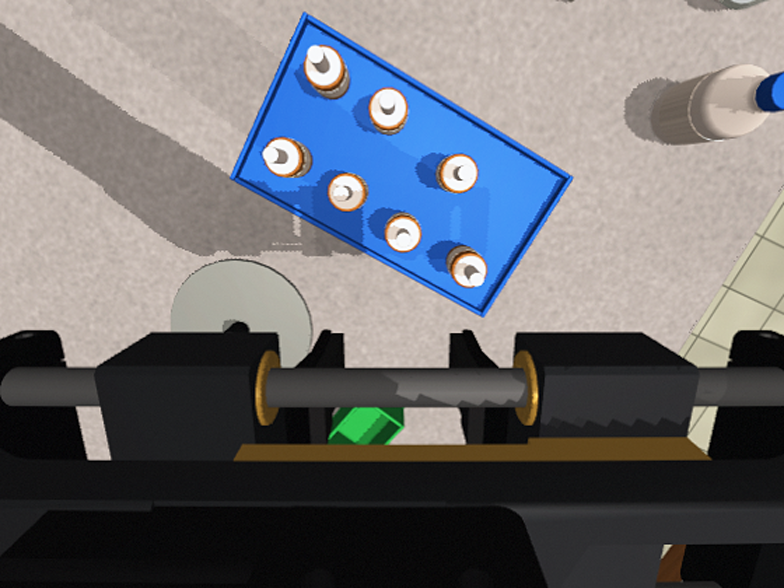

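The wrist view shows 7 bottles in the blue tray, with stem tops near (317,55), (387,101), (280,153), (345,193), (460,172), (402,233) and (474,278) at 1.4x. The grey lid is at (240,310).

```bash
cat >> h.py <<'E'
def load(f):
    z=np.load(f); return (z["im"],z["d"],z["K"],float(z["k1"]),z["W"])
def tops(C,zl,zh,xr,yr,minn=8):
    P=cloud(C); x,y,z=P[...,0],P[...,1],P[...,2]
    m=((z>zl)&(z<zh)&(x>xr[0])&(x<xr[1])&(y>yr[0])&(y<yr[1])).astype(np.uint8)
    n,l,st,_=cv2.connectedComponentsWithStats(m)
    return [(P[l==i].mean(0).round(4),np.ptp(P[l==i],axis=0).round(3),st[i,4]) for i in range(1,n) if st[i,4]>=minn]
E
python3 - <<'E'
from h import *
C=load("w1.npz")
for t in tops(C,.0975,.108,(.4,.75),(-.3,-.08)): print(*t)
print()
for t in tops(C,.058,.07,(.4,.75),(-.3,-.08),40): print(*t)
for uv in [(317,55),(387,101),(280,153),(345,193),(460,172),(402,233),(474,278)]: print(world(np.array(uv)/1.4,C,.101).round(4),world(np.array(uv)/1.4,C).round(4))
E
```

```text
[ 0.4695 -0.1239  0.101 ] [0.012 0.013 0.006] 129
[ 0.533  -0.1322  0.101 ] [0.012 0.012 0.006] 115
[ 0.4616 -0.2082  0.101 ] [0.012 0.012 0.006] 105
[ 0.6149 -0.1578  0.101 ] [0.013 0.012 0.006] 100
[ 0.5259 -0.2149  0.101 ] [0.012 0.012 0.005] 96
[ 0.5898 -0.2294  0.1012] [0.012 0.012 0.005] 87
[ 0.663  -0.2359  0.1012] [0.012 0.012 0.005] 84

[ 0.472  -0.1252  0.0642] [0.035 0.034 0.011] 527
[ 0.5341 -0.1337  0.0643] [0.034 0.035 0.011] 525
[ 0.465  -0.2071  0.0642] [0.035 0.035 0.011] 474
[ 0.6134 -0.1584  0.0645] [0.036 0.035 0.009] 482
[ 0.5274 -0.2141  0.0643] [0.034 0.035 0.009] 460
[ 0.5892 -0.2283  0.0645] [0.035 0.035 0.01 ] 437
[ 0.6603 -0.2345  0.0643] [0.035 0.035 0.011] 393
[[ 0.4706 -0.1239  0.101 ]] [[ 0.4703 -0.1237  0.0999]]
[[ 0.534 -0.133  0.101]] [[ 0.5339 -0.1328  0.1   ]]
[[ 0.4685 -0.2045  0.101 ]] [[ 0.4665 -0.2049  0.0935]]
[[ 0.5297 -0.2132  0.101 ]] [[ 0.5297 -0.2131  0.1016]]
[[ 0.6113 -0.1592  0.101 ]] [[ 0.6112 -0.1593  0.1019]]
[[ 0.5873 -0.225   0.101 ]] [[ 0.5873 -0.225   0.1008]]
[[ 0.662  -0.2361  0.101 ]] [[ 0.662  -0.2361  0.101 ]]
```

Call:
carry_out --pt "0.003 0.04 0 0 0" --pt "0.006 0.08 0 0 0" --pt "0.01 0.12 0 0 0" --pt "0.012 0.16 0 0 0" --pt "0.014 0.2 0 0 0" --pt "0.016 0.24 0 0 0" --pt "0.017 0.28 0 0 0" --pt "0.017 0.31 0 0 0" --pt "0.017 0.326 0 0 0" --pt "0.017 0.326 0 0 0" --pt "0.017 0.326 0 0 0"

```text
time_s: 2.8
tool_pos: [0.6108, 0.0742, 0.4847]
tool_rot: [179.9, 0.0, 23.3]
force: [-0.3, -1.0, 0.1]
grip_width: 0.0434
```

Run:
```python
from h import *
o=env.get_obs(); print({k:np.round(o[k],3) for k in("time_s","tool_pos","tool_rot","grip_width","qpos")})
C=cam("wrist"); save("w2",C[0],s=1.4); np.savez("w2.npz",im=C[0],d=C[1],K=C[2],k1=C[3],W=C[4])
```

```text
{'time_s': np.float64(2.8), 'tool_pos': array([0.611, 0.074, 0.485]), 'tool_rot': array([1.79903e+02, 3.50000e-02, 2.33470e+01]), 'grip_width': np.float64(0.043), 'qpos': array([ 23.633,  16.953, -41.828,  79.903,  11.326,  87.376,   5.883])}
```

View pics/w2.png

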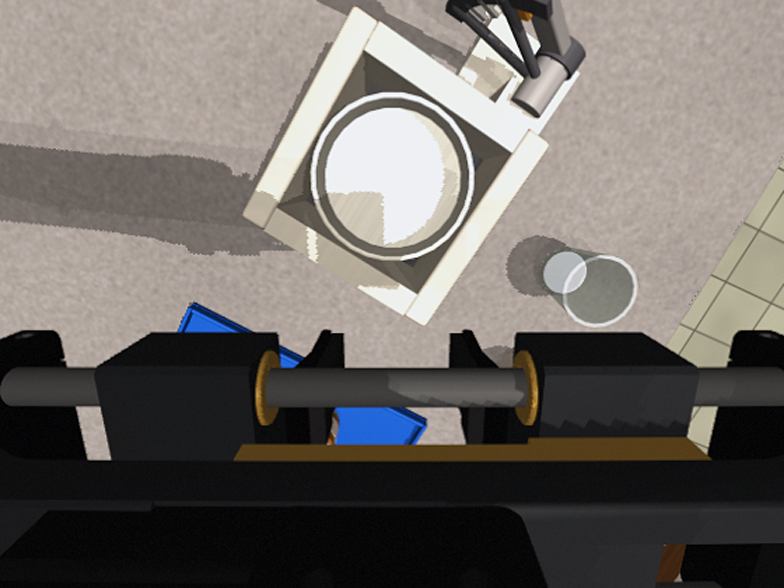

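The wrist view shows the basket rim as a circle around (392,175) with radius ~82 px, the box corners at (362,10), (547,140), (422,322) and (245,213), and the lever at upper right.

Run:
```python
from h import *
from scipy.optimize import least_squares
C=load("w2.npz"); P=cloud(C); x,y,z=P[...,0],P[...,1],P[...,2]
r=np.hypot(x-.58,y-.134)
f=P[(r<.045)]; print("floor z",np.nanmedian(f[:,2]), np.nanpercentile(f[:,2],[5,95]))
m=(r<.068)&(r>.052)&(z>.115)&(z<.135)
Q=P[m]; print(len(Q),np.median(Q[:,2]))
s=least_squares(lambda p:np.hypot(Q[:,0]-p[0],Q[:,1]-p[1])-p[2],[.58,.134,.062],loss='soft_l1',f_scale=.002); print("rim",s.x)
top=(z>.117)&(z<.124)&(r<.15)&(r>.07)
# box rectangle
pts=P[top]; n,l,st,_=cv2.connectedComponentsWithStats(top.astype(np.uint8)); i=1+st[1:,4].argmax()
print(st[1:,4]); pts=P[l==i]
print(cv2.minAreaRect((pts[:,:2]*1000).astype(np.float32)), np.median(pts[:,2]))
print(world(np.array([(362,8),(548,140),(422,323),(244,213)])/1.4,C,.12).round(4))
o=C[2]
u,v,rr=392,175,82
for uv in[(392,175)]: print(world(np.array(uv)/1.4,C,.128-.005))
```

```text
floor z 0.4009805467383847 [0.08109653 0.42360695]
1987 0.1257601736878951
rim [0.58001546 0.13669954 0.06104603]
[  107 11388     1    64]
((579.9639892578125, 136.75918579101562), (181.24143981933594, 179.4070281982422), 80.93180084228516) 0.12013132667805637
[[0.5127 0.2389 0.12  ]
 [0.6796 0.2126 0.12  ]
 [0.6515 0.0368 0.12  ]
 [0.4802 0.0654 0.12  ]]
[[0.57878178 0.14018534 0.123     ]]
```

Run:
```python
from h import *
C=load("w2.npz"); P=cloud(C); x,y,z=P[...,0],P[...,1],P[...,2]
r=np.hypot(x-.58,y-.1367)
print(np.nanmedian(z[(r<.05)&(z<.1)]), np.median(z[(r<.068)&(r>.052)&(z>.12)&(z<.135)]))
C=load("top0.npz")
P=cloud(C);x,y,z=P[...,0],P[...,1],P[...,2];r=np.hypot(x-.58,y-.1367);print(np.nanmedian(z[(r<.05)&(z<.1)]))
k=P[(np.hypot(x-.549,y-.293)<.1)&(z>.16)&(z<.4)]; print(len(k),k.min(0),k.max(0))
# pts by angle in station plane
t=np.radians(-9.1);ex=np.array([np.cos(t),np.sin(t)]);ey=np.array([-ex[1],ex[0]])
d=k[:,:2]-[.58,.1367]; a=d@ex;b=d@ey
print(np.c_[a,b,k[:,2]][::12].round(3))
```

```text
0.0814844394079878 0.12607434377333354
0.08059720059591191
336 [0.51500363 0.26048541 0.16015774] [0.63512649 0.31606141 0.29882642]
[[ 0.032  0.15   0.16 ]
 [ 0.02   0.15   0.18 ]
 [ 0.019  0.133  0.178]
 [ 0.009  0.15   0.184]
 [ 0.008  0.138  0.178]
 [ 0.007  0.134  0.164]
 [-0.007  0.157  0.2  ]
 [-0.009  0.144  0.209]
 [-0.02   0.157  0.231]
 [-0.022  0.149  0.234]
 [-0.023  0.141  0.221]
 [-0.026  0.14   0.223]
 [-0.029  0.14   0.221]
 [-0.033  0.14   0.22 ]
 [-0.037  0.139  0.233]
 [-0.041  0.141  0.249]
 [-0.046  0.142  0.266]
 [-0.05   0.148  0.264]
 [-0.054  0.148  0.275]
 [-0.058  0.154  0.275]
 [-0.062  0.152  0.292]
 [-0.066  0.154  0.295]
 [-0.069  0.158  0.289]
 [-0.072  0.155  0.297]
 [-0.075  0.156  0.29 ]
 [-0.077  0.151  0.284]
 [-0.079  0.14   0.287]
 [-0.089  0.16   0.277]]
```

Call:
carry_out --pt "-0.012 -0.017 0 -2.3 0" --pt "-0.035 -0.05 -0.01 -2.3 0" --pt "-0.06 -0.085 -0.03 -2.3 0" --pt "-0.085 -0.12 -0.05 -2.3 0" --pt "-0.11 -0.155 -0.08 -2.3 0" --pt "-0.13 -0.183 -0.12 -2.3 0" --pt "-0.139 -0.195 -0.15 -2.3 0" --pt "-0.141 -0.1985 -0.17 -2.3 0" --pt "-0.141 -0.1985 -0.185 -2.3 0" --pt "-0.141 -0.1985 -0.185 -2.3 0" --pt "-0.141 -0.1985 -0.185 -2.3 0"

```text
time_s: 3.95
tool_pos: [0.4693, -0.1234, 0.3002]
tool_rot: [180.0, -0.0, 21.1]
force: [0.3, 0.9, -0.3]
grip_width: 0.0433
```

Run:
```python
from h import *
o=env.get_obs(); print({k:np.round(o[k],4) for k in("time_s","tool_pos","tool_rot")})
C=cam("wrist"); save("w3",C[0],s=1.4)
```

```text
{'time_s': np.float64(3.95), 'tool_pos': array([ 0.4693, -0.1234,  0.3002]), 'tool_rot': array([ 1.799861e+02, -9.800000e-03,  2.107400e+01])}
```

View pics/w3.png

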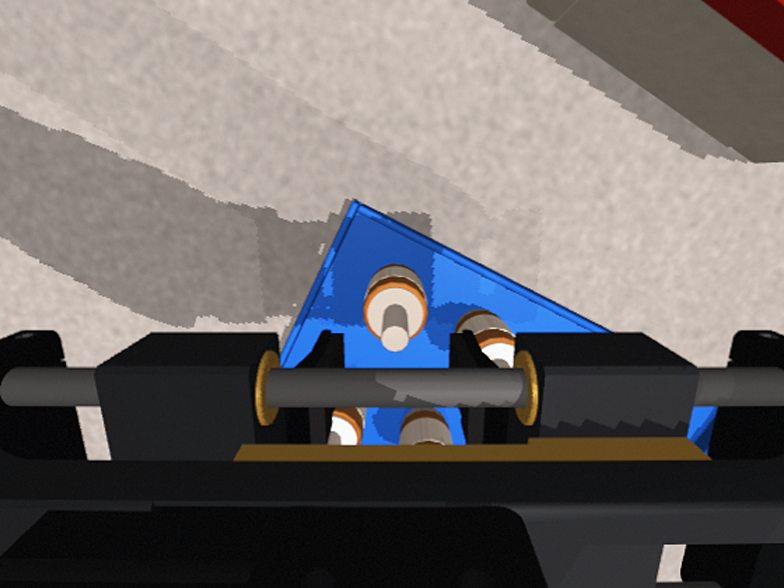

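The stem at (396,338) is centred between the fingers at (335 and 460), so I'm descending.

Call:
carry_out --pt "0 0 -0.02 0 0" --pt "0 0 -0.04 0 0" --pt "0 0 -0.049 0 0" --pt "0 0 -0.049 0 0" --pt "0 0 -0.049 0 1" --pt "0 0 -0.049 0 1" --pt "0 0 -0.049 0 1" --pt "0 0 -0.049 0 1" --pt "0 0 -0.03 0 1" --pt "0 0 0.01 0 1" --pt "0 0 0.05 0 1" --pt "0 0 0.09 0 1" --pt "0 0 0.09 0 1"

```text
time_s: 5.3
tool_pos: [0.4712, -0.122, 0.3957]
tool_rot: [179.6, -0.4, 21.2]
force: [1.0, -0.3, -1.3]
grip_width: 0.0122
```

Run:
```python
from h import *
C=cam("wrist"); save("w4",C[0],s=1.4)
```

```text
(no output)
```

View pics/w4.png

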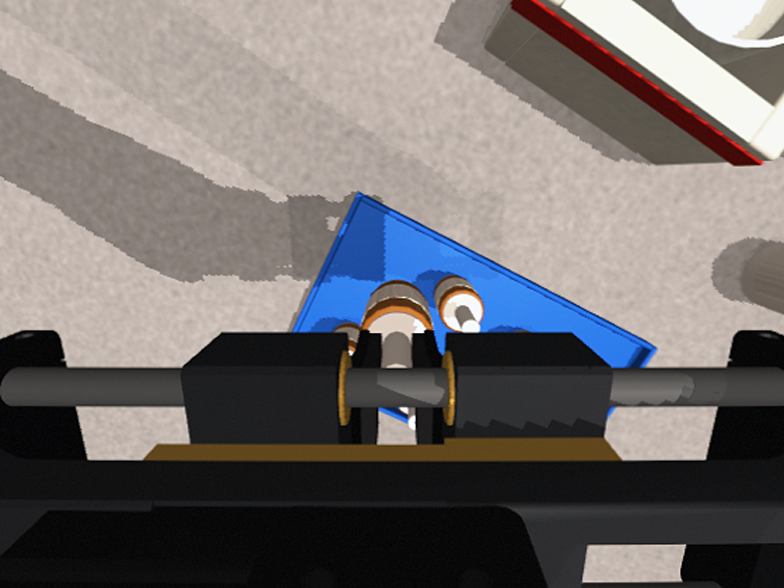

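The bottle is held upright between the pads at (397,340). Carrying it to above the basket centre.

Call:
carry_out --pt "0.002 0.005 0.03 0 1" --pt "0.01 0.023 0.06 0 1" --pt "0.022 0.052 0.075 0 1" --pt "0.037 0.087 0.075 0 1" --pt "0.053 0.125 0.075 0 1" --pt "0.069 0.162 0.075 0 1" --pt "0.085 0.2 0.075 0 1" --pt "0.098 0.23 0.075 0 1" --pt "0.107 0.25 0.07 0 1" --pt "0.1106 0.26 0.06 0 1" --pt "0.1106 0.26 0.04 0 1" --pt "0.1106 0.26 0.02 0 1" --pt "0.1106 0.26 0.02 0 1" --pt "0.1106 0.26 0.02 0 1"

```text
time_s: 6.75
tool_pos: [0.5799, 0.1371, 0.4089]
tool_rot: [180.0, 0.1, 21.2]
force: [0.2, -0.2, -0.0]
grip_width: 0.0126
```

Run:
```python
from h import *
o=env.get_obs(); print({k:np.round(o[k],4) for k in("time_s","tool_pos","tool_rot")})
C=cam("wrist"); save("w5",C[0],s=1.4)
C=cam("scene"); save("s5",C[0],(240,150,380,270),5)
```

```text
{'time_s': np.float64(6.75), 'tool_pos': array([0.5799, 0.1371, 0.4089]), 'tool_rot': array([1.799992e+02, 1.168000e-01, 2.116150e+01])}
```

View pics/w5.png

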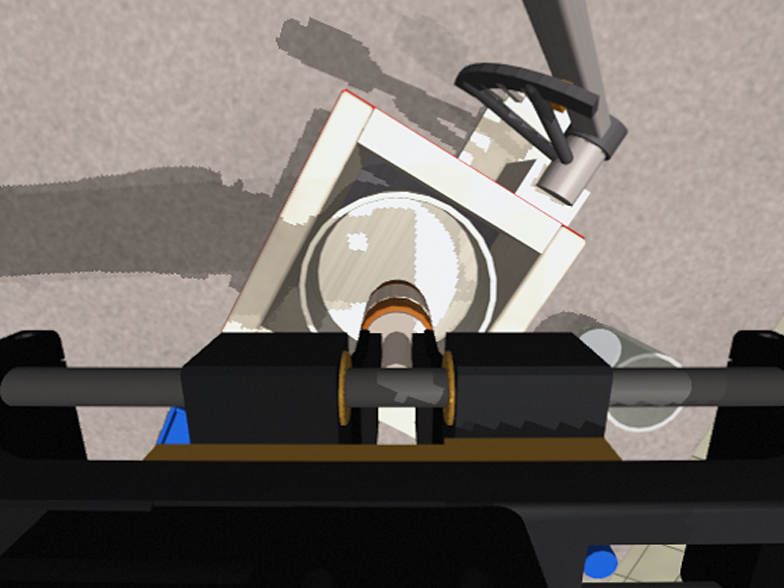

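View pics/s5.png

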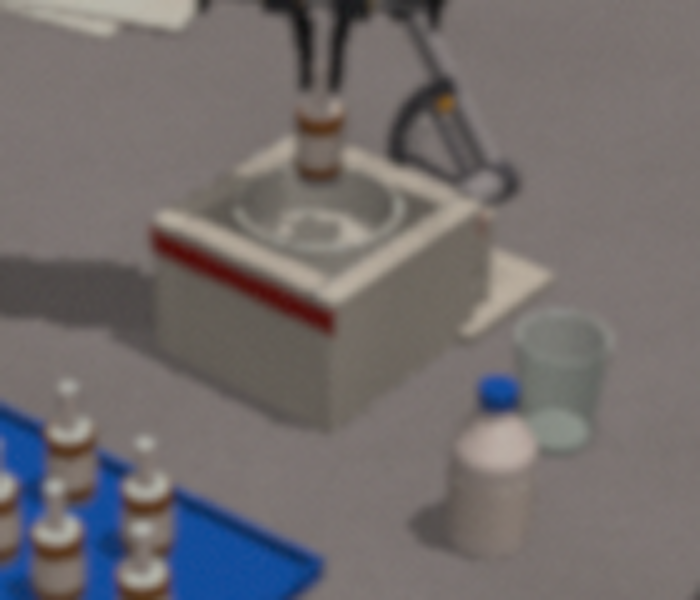

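The bottle hangs over the middle of the well, its base just above the rim at (320,178) in the crop. Lowering it now.

Call:
carry_out --pt "0 0 -0.025 0 1" --pt "0 0 -0.05 0 1" --pt "0 0 -0.065 0 1" --pt "0 0 -0.075 0 1" --pt "0 0 -0.08 0 1" --pt "0 0 -0.081 0 1" --pt "0 0 -0.081 0 1" --pt "0 0 -0.081 0 1"

```text
time_s: 7.65
tool_pos: [0.5809, 0.1384, 0.3329]
tool_rot: [179.9, -0.2, 21.2]
force: [-3.3, -1.6, 13.4]
grip_width: 0.0121
```

Call:
carry_out --pt "0 0 0 0 0.4" --pt "0 0 0 0 0.4" --pt "0 0 0 0 0.4" --pt "0 0 0.03 0 0.4" --pt "0 0 0.07 0 0.4" --pt "0 0 0.11 0 0.4" --pt "-0.016 -0.067 0.13 0 0.4" --pt "-0.016 -0.067 0.13 0 0.4" --pt "-0.016 -0.067 0.13 0 0.4"

```text
time_s: 8.55
tool_pos: [0.5644, 0.067, 0.4598]
tool_rot: [179.8, -0.1, 20.8]
force: [0.3, 0.2, 0.6]
grip_width: 0.0261
```

Run:
```python
from h import *
o=env.get_obs(); print({k:np.round(o[k],4) for k in("time_s","tool_pos","tool_rot")})
C=cam("wrist"); save("w6",C[0],s=1.4)
for t in tops(C,.168,.185,(.5,.66),(.06,.22)): print(*t)
```

```text
{'time_s': np.float64(8.55), 'tool_pos': array([0.5644, 0.067 , 0.4598]), 'tool_rot': array([ 1.798167e+02, -5.420000e-02,  2.084240e+01])}
[0.5804 0.1354 0.1698] [0.012 0.012 0.003] 165
```

View pics/w6.png

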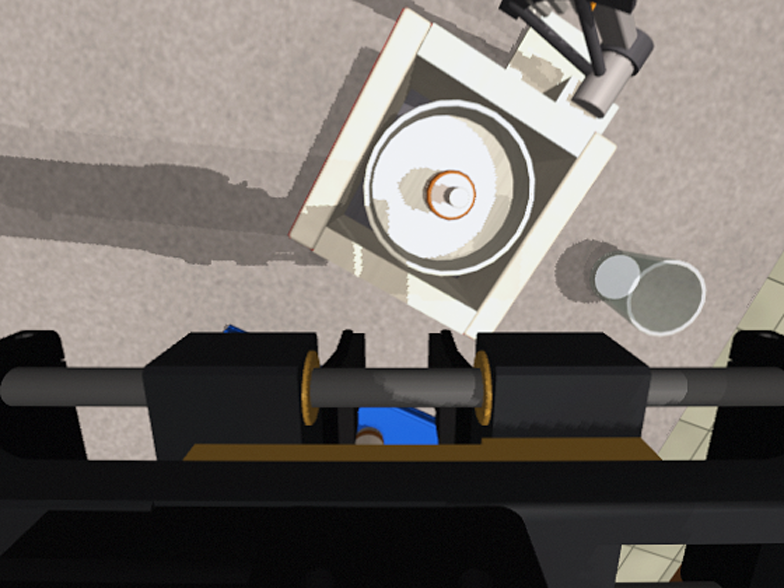

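```bash
cat >> h.py <<'E'
def bask(C):
    P=cloud(C); x,y,z=P[...,0],P[...,1],P[...,2]; r=np.hypot(x-.58,y-.1367)
    print("floor",np.nanmedian(z[(r<.05)&(z<.1)]),"rim",np.median(z[(r<.066)&(r>.058)&(z>.11)&(z<.135)]))
E
python3 - <<'E'
from h import *
C=cam("wrist");bask(C); print(env.get_obs()["tool_pos"])
for t in tops(C,.16,.185,(.5,.66),(.06,.22)): print(*t)
for t in tops(C,.125,.145,(.56,.61),(.11,.16)): print(*t)
C=cam("top");save("t6",C[0],(120,140,330,280),3.7)
E
```

```text
floor 0.07405277558915913 rim 0.11850517961249252
[0.56405291 0.07077047 0.45869511]
[0.5799 0.1353 0.1695] [0.012 0.012 0.011] 180
[0.5786 0.1355 0.1333] [0.036 0.035 0.019] 795
```

View pics/t6.png

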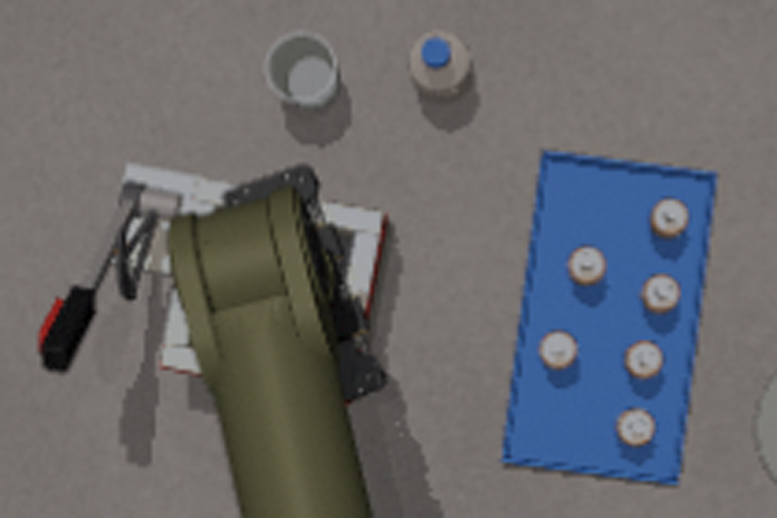

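Call:
carry_out --pt "-0.003 -0.02 0 0 0" --pt "-0.009 -0.058 -0.01 0 0" --pt "-0.015 -0.1 -0.03 0 0" --pt "-0.022 -0.14 -0.06 0 0" --pt "-0.028 -0.18 -0.09 0 0" --pt "-0.031 -0.198 -0.12 0 0" --pt "-0.031 -0.202 -0.15 0 0" --pt "-0.031 -0.202 -0.158 0 0" --pt "-0.031 -0.202 -0.158 0 0" --pt "-0.031 -0.202 -0.158 0 0"

```text
time_s: 9.7
tool_pos: [0.5341, -0.1293, 0.302]
tool_rot: [180.0, -0.1, 21.4]
force: [-0.6, 0.1, 1.3]
grip_width: 0.0435
```

Run:
```python
from h import *
o=env.get_obs(); print({k:np.round(o[k],4) for k in("time_s","tool_pos","tool_rot")})
C=cam("wrist"); save("w7",C[0],s=1.4)
```

```text
{'time_s': np.float64(9.7), 'tool_pos': array([ 0.5341, -0.1293,  0.302 ]), 'tool_rot': array([ 1.799812e+02, -1.091000e-01,  2.137820e+01])}
```

View pics/w7.png

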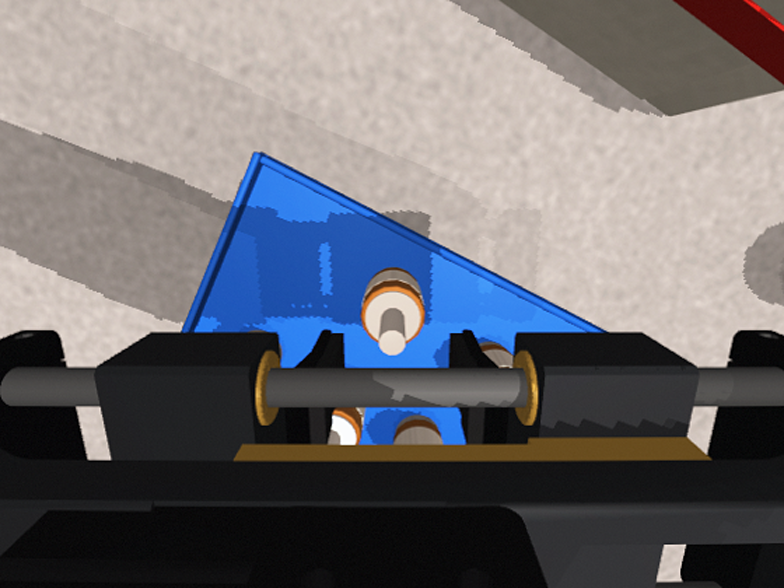

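Call:
carry_out --pt "-0.001 -0.002 -0.02 0 0" --pt "-0.001 -0.002 -0.04 0 0" --pt "-0.001 -0.002 -0.049 0 0" --pt "-0.001 -0.002 -0.049 0 0" --pt "-0.001 -0.002 -0.049 0 0" --pt "-0.001 -0.002 -0.049 0 0"

```text
time_s: 10.35
tool_pos: [0.5327, -0.1329, 0.2531]
tool_rot: [179.9, -0.1, 21.2]
force: [1.3, 0.6, 0.2]
grip_width: 0.0434
```

Call:
carry_out --pt "0 0 0 0 1" --pt "0 0 0 0 1" --pt "0 0 0 0 1" --pt "0 0 0 0 1"

```text
time_s: 10.75
tool_pos: [0.5321, -0.133, 0.2519]
tool_rot: [180.0, -0.0, 21.2]
force: [0.5, -0.2, 0.0]
grip_width: 0.0194
```

Call:
carry_out --pt "0 0 0 0 1" --pt "0 0 0 0 1" --pt "0 0 0 0 1"

```text
time_s: 11.05
tool_pos: [0.532, -0.133, 0.2517]
tool_rot: [-180.0, 0.0, 21.2]
force: [-0.2, -0.6, -0.2]
grip_width: 0.0123
```

Call:
carry_out --pt "0 0 0.02 0 1" --pt "0 0 0.06 0 1" --pt "0 0 0.11 0 1" --pt "0.003 0.012 0.16 0 1" --pt "0.01 0.04 0.2 0 1" --pt "0.019 0.08 0.212 0 1" --pt "0.029 0.12 0.212 0 1" --pt "0.039 0.16 0.212 0 1" --pt "0.048 0.2 0.212 0 1" --pt "0.058 0.24 0.212 0 1" --pt "0.066 0.275 0.21 0 1" --pt "0.071 0.294 0.205 0 1" --pt "0.0725 0.3 0.18 0 1" --pt "0.0725 0.3 0.15 0 1" --pt "0.0725 0.3 0.13 0 1" --pt "0.0725 0.3 0.13 0 1" --pt "0.0725 0.3 0.13 0 1" --pt "0.0725 0.3 0.13 0 1"

```text
time_s: 12.85
tool_pos: [0.605, 0.1672, 0.3834]
tool_rot: [180.0, -0.1, 21.2]
force: [0.9, 0.1, -1.5]
grip_width: 0.0124
```

Run:
```python
from h import *
o=env.get_obs(); print({k:np.round(o[k],4) for k in("time_s","tool_pos","tool_rot")})
C=cam("wrist"); save("w8",C[0],s=1.4)
```

```text
{'time_s': np.float64(12.85), 'tool_pos': array([0.605 , 0.1672, 0.3834]), 'tool_rot': array([ 1.799903e+02, -1.373000e-01,  2.120600e+01])}
```

View pics/w8.png

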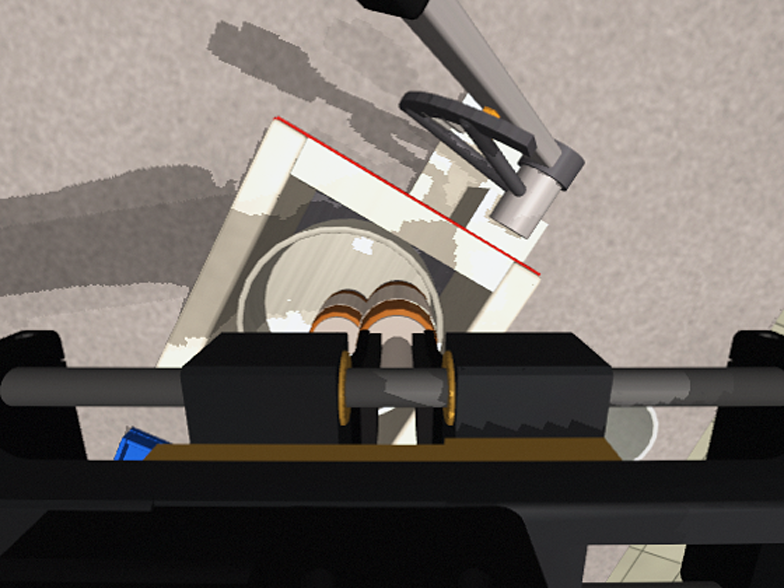

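The bottle sits next to the centre one, inside the rim, at (395,310). Lowering.

Call:
carry_out --pt "0 0 -0.02 0 1" --pt "0 0 -0.04 0 1" --pt "0 0 -0.05 0 1" --pt "0 0 -0.056 0 1" --pt "0 0 -0.059 0 1" --pt "0 0 -0.06 0 1" --pt "0 0 -0.06 0 1" --pt "0 0 -0.06 0 1"

```text
time_s: 13.7
tool_pos: [0.6047, 0.1671, 0.3223]
tool_rot: [180.0, -0.0, 21.2]
force: [0.3, -0.8, -1.0]
grip_width: 0.012
```

Call:
carry_out --pt "0 0 -0.0005 0 0.4" --pt "0 0 -0.0005 0 0.4" --pt "0 0 0 0 0.4" --pt "0 0 0.03 0 0.4" --pt "0 0 0.07 0 0.4" --pt "0 -0.005 0.1 0 0.4" --pt "0 -0.03 0.115 0 0" --pt "0.002 -0.07 0.115 0 0" --pt "0.004 -0.115 0.11 0 0" --pt "0.006 -0.16 0.1 0 0" --pt "0.008 -0.205 0.08 0 0" --pt "0.009 -0.25 0.06 0 0" --pt "0.01 -0.29 0.03 0 0" --pt "0.01 -0.315 0 0 0" --pt "0.01 -0.325 -0.015 0 0" --pt "0.01 -0.325 -0.022 0 0" --pt "0.01 -0.325 -0.022 0 0" --pt "0.01 -0.325 -0.022 0 0"

```text
time_s: 15.5
tool_pos: [0.6155, -0.1552, 0.3015]
tool_rot: [180.0, -0.2, 21.4]
force: [1.2, -0.4, -0.5]
grip_width: 0.0436
```

Run:
```python
from h import *
o=env.get_obs(); print({k:np.round(o[k],4) for k in("time_s","tool_pos","tool_rot")})
C=cam("wrist"); save("w9",C[0],s=1.4)
for t in tops(C,.0975,.108,(.4,.75),(-.3,-.08)): print(*t)
```

```text
{'time_s': np.float64(15.5), 'tool_pos': array([ 0.6155, -0.1552,  0.3015]), 'tool_rot': array([ 1.799776e+02, -1.534000e-01,  2.142400e+01])}
[ 0.4618 -0.2065  0.1007] [0.015 0.012 0.006] 302
[ 0.6149 -0.1569  0.1011] [0.012 0.013 0.005] 309
```

View pics/w9.png

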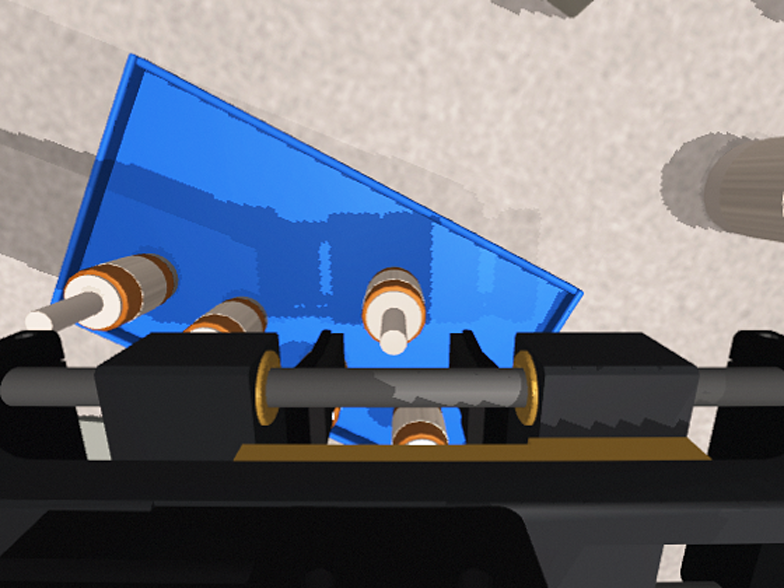

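Call:
carry_out --pt "0 0 -0.02 0 0" --pt "0 0 -0.04 0 0" --pt "0 0 -0.048 0 0" --pt "0 0 -0.048 0 0" --pt "0 0 -0.048 0 0" --pt "0 0 -0.048 0 1" --pt "0 0 -0.048 0 1" --pt "0 0 -0.048 0 1" --pt "0 0 -0.048 0 1" --pt "0 0 -0.048 0 1" --pt "0 0 -0.048 0 1" --pt "0 0 -0.048 0 1"

```text
time_s: 16.75
tool_pos: [0.6146, -0.158, 0.2518]
tool_rot: [180.0, -0.0, 21.2]
force: [0.1, -0.2, 0.7]
grip_width: 0.0124
```

Call:
carry_out --pt "0 0 0.02 0 1" --pt "0 0 0.06 0 1" --pt "0 0 0.11 0 1" --pt "0 0.012 0.16 0 1" --pt "0.001 0.04 0.2 0 1" --pt "0.001 0.08 0.212 0 1" --pt "0.002 0.12 0.212 0 1" --pt "0.002 0.16 0.212 0 1" --pt "0.003 0.2 0.212 0 1" --pt "0.003 0.24 0.212 0 1" --pt "0.004 0.27 0.212 0 1" --pt "0.004 0.285 0.205 0 1" --pt "0.004 0.2885 0.18 0 1" --pt "0.004 0.2885 0.15 0 1" --pt "0.004 0.2885 0.12 0 1" --pt "0.004 0.2885 0.095 0 1" --pt "0.004 0.2885 0.08 0 1" --pt "0.004 0.2885 0.073 0 1" --pt "0.004 0.2885 0.071 0 1" --pt "0.004 0.2885 0.071 0 1"

```text
time_s: 18.75
tool_pos: [0.6189, 0.1304, 0.3236]
tool_rot: [180.0, -0.1, 21.2]
force: [0.6, 0.1, -0.7]
grip_width: 0.0126
```

Call:
carry_out --pt "0 0 -0.0005 0 1" --pt "0 0 -0.0005 0 1"

```text
time_s: 18.95
tool_pos: [0.6189, 0.1307, 0.3234]
tool_rot: [180.0, -0.1, 21.2]
force: [-0.2, -0.3, -0.5]
grip_width: 0.0123
```

Call:
carry_out --pt "0 0 -0.0005 0 0.4" --pt "0 0 -0.0005 0 0.4" --pt "0 0 0 0 0.4" --pt "0 0 0.03 0 0.4" --pt "0 0 0.07 0 0.4" --pt "-0.002 -0.008 0.1 0 0.4" --pt "-0.008 -0.03 0.115 0 0" --pt "-0.019 -0.07 0.115 0 0" --pt "-0.031 -0.115 0.11 0 0" --pt "-0.043 -0.16 0.1 0 0" --pt "-0.055 -0.205 0.08 0 0" --pt "-0.067 -0.25 0.06 0 0" --pt "-0.078 -0.29 0.03 0 0" --pt "-0.088 -0.33 0 0 0" --pt "-0.0926 -0.3455 -0.015 0 0" --pt "-0.0926 -0.3455 -0.0225 0 0" --pt "-0.0926 -0.3455 -0.0225 0 0" --pt "-0.0926 -0.3455 -0.0225 0 0" --pt "-0.0926 -0.3455 -0.0225 0 0"

```text
time_s: 20.85
tool_pos: [0.5271, -0.2132, 0.3012]
tool_rot: [179.9, -0.1, 21.4]
force: [0.5, 0.8, 0.6]
grip_width: 0.0436
```

Run:
```python
from h import *
o=env.get_obs(); print({k:np.round(o[k],4) for k in("time_s","tool_pos","tool_rot")})
C=cam("wrist"); save("w10",C[0],s=1.4)
for t in tops(C,.0975,.108,(.4,.75),(-.3,-.08)): print(*t)
C=cam("top"); save("t10",C[0],(120,140,360,300),3.3)
```

```text
{'time_s': np.float64(20.85), 'tool_pos': array([ 0.5271, -0.2132,  0.3012]), 'tool_rot': array([ 1.799206e+02, -1.187000e-01,  2.138750e+01])}
[ 0.4933 -0.2003  0.1011] [0.012 0.012 0.005] 335
[ 0.5263 -0.214   0.101 ] [0.012 0.012 0.005] 310
```

View pics/w10.png

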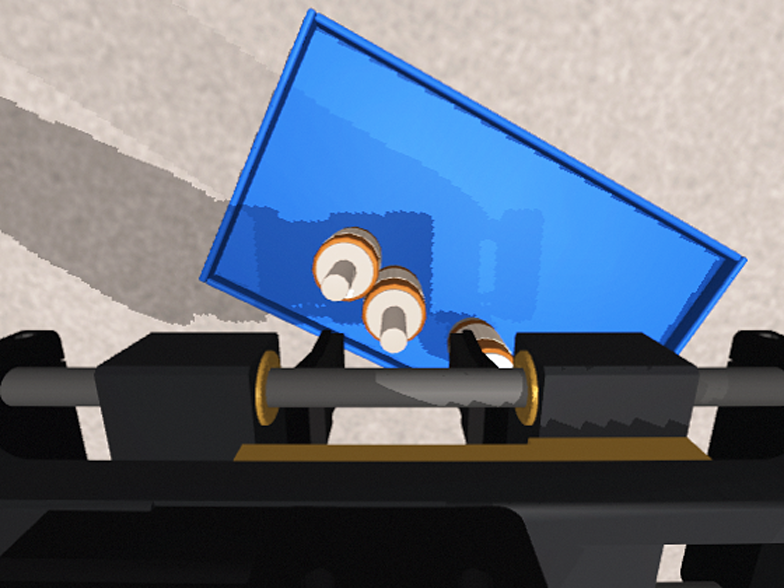

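View pics/t10.png

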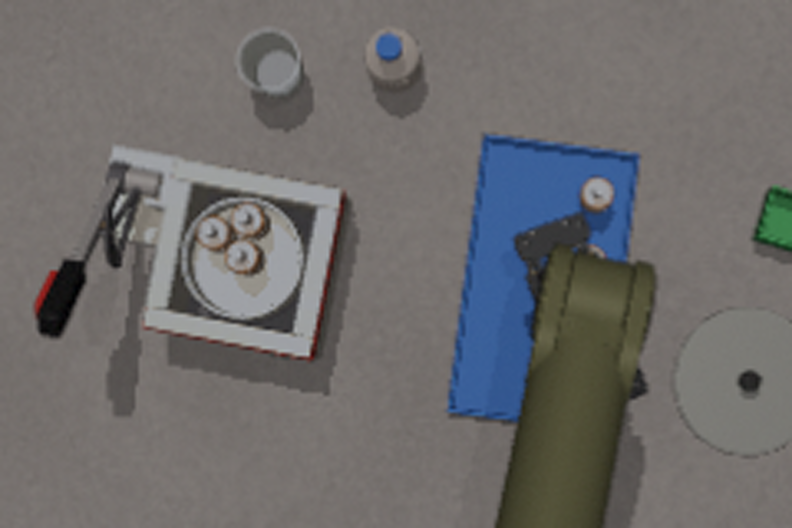

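The disturbance has happened: bottle C moved to (0.493,-0.200) and now stands beside E. E itself is still at the target, with its stem at (393,340) centred between the fingers, and the finger paths are clear. Grasping E.

Call:
carry_out --pt "0 0 -0.02 0 0" --pt "0 0 -0.04 0 0" --pt "0 0 -0.048 0 0" --pt "0 0 -0.048 0 0" --pt "0 0 -0.048 0 0" --pt "0 0 -0.048 0 1" --pt "0 0 -0.048 0 1" --pt "0 0 -0.048 0 1" --pt "0 0 -0.048 0 1" --pt "0 0 -0.048 0 1" --pt "0 0 -0.048 0 1" --pt "0 0 -0.048 0 1"

```text
time_s: 22.15
tool_pos: [0.5261, -0.2151, 0.2519]
tool_rot: [180.0, -0.0, 21.2]
force: [0.4, -0.9, 0.7]
grip_width: 0.0122
```

Call:
carry_out --pt "0 0 0.02 0 1" --pt "0 0 0.06 0 1" --pt "0 0 0.11 0 1" --pt "0.001 0.012 0.16 0 1" --pt "0.004 0.04 0.2 0 1" --pt "0.009 0.085 0.212 0 1" --pt "0.014 0.132 0.212 0 1" --pt "0.018 0.178 0.212 0 1" --pt "0.023 0.225 0.212 0 1" --pt "0.028 0.272 0.212 0 1" --pt "0.033 0.318 0.212 0 1" --pt "0.037 0.355 0.212 0 1" --pt "0.039 0.38 0.205 0 1" --pt "0.04 0.388 0.18 0 1" --pt "0.04 0.388 0.15 0 1" --pt "0.04 0.388 0.12 0 1" --pt "0.04 0.388 0.095 0 1" --pt "0.04 0.388 0.08 0 1" --pt "0.04 0.388 0.073 0 1" --pt "0.04 0.388 0.071 0 1"

```text
time_s: 24.15
tool_pos: [0.566, 0.1729, 0.3225]
tool_rot: [-180.0, 0.0, 21.2]
force: [0.1, 0.1, -1.0]
grip_width: 0.0125
```

Call:
carry_out --pt "0 0 -0.0005 0 1" --pt "0 0 -0.0005 0 1" --pt "0 0 -0.0005 0 1"

```text
time_s: 24.45
tool_pos: [0.5663, 0.1731, 0.3233]
tool_rot: [180.0, -0.1, 21.2]
force: [0.5, 0.5, -1.1]
grip_width: 0.0125
```

Call:
carry_out --pt "0 0 -0.0005 0 0.4" --pt "0 0 -0.0005 0 0.4" --pt "0 0 0 0 0.4" --pt "0 0 0.03 0 0.4" --pt "0 0 0.07 0 0.4" --pt "-0.002 -0.008 0.1 0 0.4" --pt "-0.006 -0.03 0.115 0 0" --pt "-0.014 -0.075 0.115 0 0" --pt "-0.024 -0.12 0.11 0 0" --pt "-0.033 -0.168 0.1 0 0" --pt "-0.042 -0.215 0.08 0 0" --pt "-0.051 -0.262 0.06 0 0" --pt "-0.06 -0.31 0.03 0 0" --pt "-0.068 -0.35 0 0 0" --pt "-0.0727 -0.3734 -0.015 0 0" --pt "-0.0727 -0.3734 -0.0225 0 0" --pt "-0.0727 -0.3734 -0.0225 0 0" --pt "-0.0727 -0.3734 -0.0225 0 0" --pt "-0.0727 -0.3734 -0.0225 0 0"

```text
time_s: 26.35
tool_pos: [0.4943, -0.1988, 0.3011]
tool_rot: [179.9, -0.1, 21.4]
force: [-0.5, -0.2, -0.1]
grip_width: 0.0432
```

Run:
```python
from h import *
o=env.get_obs(); print({k:np.round(o[k],4) for k in("time_s","tool_pos","tool_rot")})
C=cam("wrist"); save("w11",C[0],s=1.4)
for t in tops(C,.0975,.108,(.4,.75),(-.3,-.08)): print(*t)
C=cam("top"); save("t11",C[0],(120,140,250,270),5)
for t in tops(C,.16,.18,(.5,.66),(.06,.22),3): print(*t)
```

```text
{'time_s': np.float64(26.35), 'tool_pos': array([ 0.4943, -0.1988,  0.3011]), 'tool_rot': array([ 1.799207e+02, -1.003000e-01,  2.137940e+01])}
[ 0.4903 -0.1994  0.1011] [0.012 0.013 0.006] 308
[0.6212 0.1304 0.1683] [0.007 0.008 0.009] 9
[0.6065 0.166  0.1674] [0.008 0.01  0.015] 10
[0.5825 0.1353 0.167 ] [0.011 0.011 0.014] 13
[0.5679 0.1736 0.1673] [0.01  0.011 0.013] 14
```

View pics/w11.png

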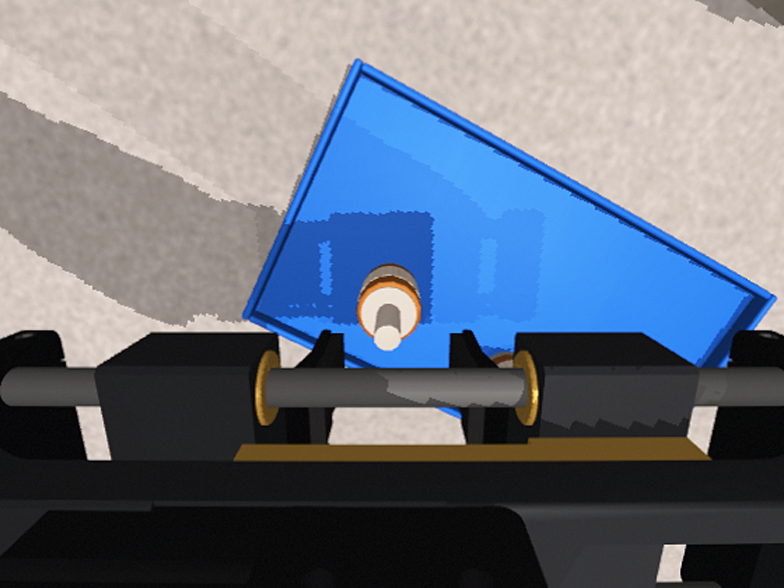

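View pics/t11.png

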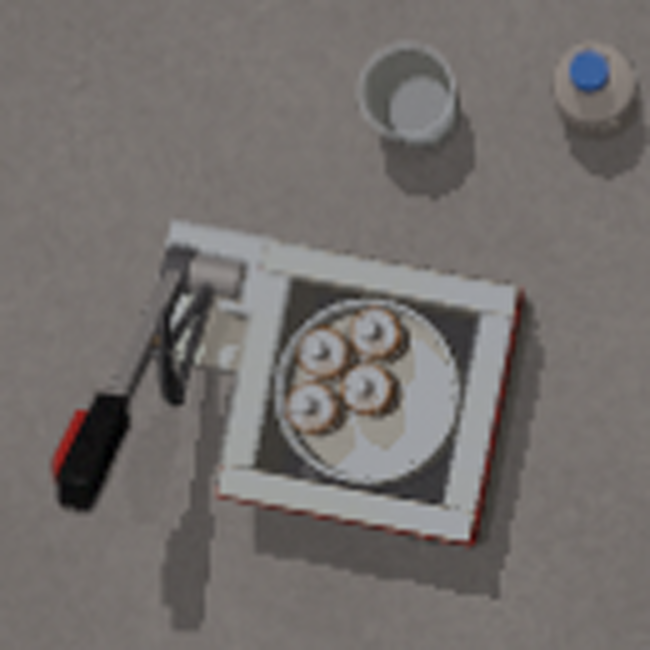

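Call:
carry_out --pt "-0.003 0.001 -0.02 0 0" --pt "-0.003 0.001 -0.04 0 0" --pt "-0.003 0.001 -0.048 0 0" --pt "-0.003 0.001 -0.048 0 0" --pt "-0.003 0.001 -0.048 0 0" --pt "-0.003 0.001 -0.048 0 1" --pt "-0.003 0.001 -0.048 0 1" --pt "-0.003 0.001 -0.048 0 1" --pt "-0.003 0.001 -0.048 0 1" --pt "-0.003 0.001 -0.048 0 1" --pt "-0.003 0.001 -0.048 0 1" --pt "-0.003 0.001 -0.048 0 1"

```text
time_s: 27.65
tool_pos: [0.4904, -0.1994, 0.2519]
tool_rot: [180.0, -0.0, 21.2]
force: [0.3, -0.6, 0.4]
grip_width: 0.0121
```

Call:
carry_out --pt "0 0 0.02 0 1" --pt "0 0 0.06 0 1" --pt "0 0 0.11 0 1" --pt "0.002 0.012 0.16 0 1" --pt "0.006 0.04 0.2 0 1" --pt "0.012 0.08 0.212 0 1" --pt "0.018 0.12 0.212 0 1" --pt "0.024 0.16 0.212 0 1" --pt "0.03 0.2 0.212 0 1" --pt "0.036 0.24 0.212 0 1" --pt "0.042 0.28 0.212 0 1" --pt "0.047 0.315 0.212 0 1" --pt "0.05 0.335 0.205 0 1" --pt "0.051 0.342 0.18 0 1" --pt "0.051 0.342 0.15 0 1" --pt "0.051 0.342 0.12 0 1" --pt "0.051 0.342 0.095 0 1" --pt "0.051 0.342 0.08 0 1" --pt "0.051 0.342 0.073 0 1" --pt "0.051 0.342 0.071 0 1"

```text
time_s: 29.65
tool_pos: [0.5413, 0.1425, 0.3226]
tool_rot: [-180.0, 0.0, 21.2]
force: [1.3, -0.2, -0.6]
grip_width: 0.0124
```

Call:
carry_out --pt "0 0 -0.0005 0 1" --pt "0 0 -0.0005 0 1" --pt "0 0 -0.0005 0 1"

```text
time_s: 29.95
tool_pos: [0.5416, 0.1427, 0.3232]
tool_rot: [180.0, -0.1, 21.2]
force: [-0.1, 0.1, -0.7]
grip_width: 0.0122
```

Call:
carry_out --pt "0 0 -0.0005 0 0.4" --pt "0 0 -0.0005 0 0.4" --pt "0 0 0 0 0.4" --pt "0 0 0.03 0 0.4" --pt "0 0 0.07 0 0.4" --pt "0.001 -0.008 0.1 0 0.4" --pt "0.004 -0.03 0.115 0 0" --pt "0.01 -0.075 0.115 0 0" --pt "0.016 -0.12 0.11 0 0" --pt "0.022 -0.168 0.1 0 0" --pt "0.028 -0.215 0.08 0 0" --pt "0.034 -0.262 0.06 0 0" --pt "0.04 -0.31 0.03 0 0" --pt "0.045 -0.35 0 0 0" --pt "0.0483 -0.3722 -0.015 0 0" --pt "0.0483 -0.3722 -0.0225 0 0" --pt "0.0483 -0.3722 -0.0225 0 0" --pt "0.0483 -0.3722 -0.0225 0 0" --pt "0.0483 -0.3722 -0.0225 0 0"

```text
time_s: 31.85
tool_pos: [0.5903, -0.2277, 0.3013]
tool_rot: [179.9, -0.1, 21.4]
force: [-0.2, -0.1, 0.3]
grip_width: 0.0435
```

Run:
```python
from h import *
o=env.get_obs(); print({k:np.round(o[k],4) for k in("time_s","tool_pos","tool_rot")})
C=cam("wrist"); save("w12",C[0],s=1.4)
for t in tops(C,.0975,.108,(.4,.75),(-.3,-.08)): print(*t)
```

```text
{'time_s': np.float64(31.85), 'tool_pos': array([ 0.5903, -0.2277,  0.3013]), 'tool_rot': array([ 1.799304e+02, -1.118000e-01,  2.136970e+01])}
[ 0.5898 -0.2289  0.1011] [0.012 0.013 0.006] 306
```

View pics/w12.png

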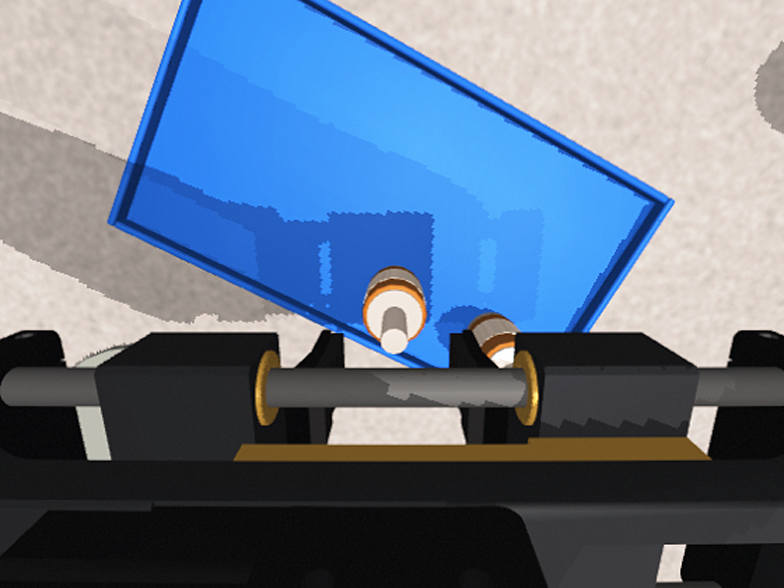

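F is where expected, with its stem at (393,340) between the fingers.

Call:
carry_out --pt "0 0 -0.02 0 0" --pt "0 0 -0.04 0 0" --pt "0 0 -0.048 0 0" --pt "0 0 -0.048 0 0" --pt "0 0 -0.048 0 0" --pt "0 0 -0.048 0 1" --pt "0 0 -0.048 0 1" --pt "0 0 -0.048 0 1" --pt "0 0 -0.048 0 1" --pt "0 0 -0.048 0 1" --pt "0 0 -0.048 0 1" --pt "0 0 -0.048 0 1"

```text
time_s: 33.1
tool_pos: [0.5896, -0.2296, 0.2519]
tool_rot: [180.0, -0.0, 21.2]
force: [-0.2, -0.2, -0.1]
grip_width: 0.0125
```

Call:
carry_out --pt "0 0 0.02 0 1" --pt "0 0 0.06 0 1" --pt "0 0 0.11 0 1" --pt "-0.001 0.012 0.16 0 1" --pt "-0.004 0.04 0.2 0 1" --pt "-0.008 0.08 0.212 0 1" --pt "-0.012 0.12 0.212 0 1" --pt "-0.016 0.16 0.212 0 1" --pt "-0.02 0.2 0.212 0 1" --pt "-0.024 0.24 0.212 0 1" --pt "-0.028 0.28 0.212 0 1" --pt "-0.032 0.315 0.212 0 1" --pt "-0.034 0.332 0.205 0 1" --pt "-0.0342 0.336 0.18 0 1" --pt "-0.0342 0.336 0.15 0 1" --pt "-0.0342 0.336 0.12 0 1" --pt "-0.0342 0.336 0.095 0 1" --pt "-0.0342 0.336 0.08 0 1" --pt "-0.0342 0.336 0.073 0 1" --pt "-0.0342 0.336 0.071 0 1"

```text
time_s: 35.1
tool_pos: [0.5554, 0.1064, 0.3226]
tool_rot: [-180.0, 0.0, 21.2]
force: [0.2, -0.3, -1.0]
grip_width: 0.0123
```

Call:
carry_out --pt "0 0 -0.0005 0 1" --pt "0 0 -0.0005 0 1" --pt "0 0 -0.0005 0 1"

```text
time_s: 35.4
tool_pos: [0.5557, 0.1065, 0.3232]
tool_rot: [180.0, -0.1, 21.2]
force: [-0.1, -0.2, -0.5]
grip_width: 0.0126
```

Call:
carry_out --pt "0 0 -0.0005 0 0.4" --pt "0 0 -0.0005 0 0.4" --pt "0 0 0 0 0.4" --pt "0 0 0.03 0 0.4" --pt "0 0 0.07 0 0.4" --pt "0.002 -0.008 0.1 0 0.4" --pt "0.009 -0.03 0.115 0 0" --pt "0.022 -0.07 0.115 0 0" --pt "0.035 -0.112 0.11 0 0" --pt "0.048 -0.154 0.1 0 0" --pt "0.062 -0.196 0.08 0 0" --pt "0.075 -0.238 0.06 0 0" --pt "0.088 -0.28 0.03 0 0" --pt "0.1 -0.32 0 0 0" --pt "0.1075 -0.3423 -0.015 0 0" --pt "0.1075 -0.3423 -0.0225 0 0" --pt "0.1075 -0.3423 -0.0225 0 0" --pt "0.1075 -0.3423 -0.0225 0 0" --pt "0.1075 -0.3423 -0.0225 0 0"

```text
time_s: 37.3
tool_pos: [0.6634, -0.2338, 0.3016]
tool_rot: [179.9, -0.1, 21.4]
force: [0.4, 0.3, 0.4]
grip_width: 0.0432
```

Run:
```python
from h import *
o=env.get_obs(); print({k:np.round(o[k],4) for k in("time_s","tool_pos","tool_rot")})
C=cam("wrist"); save("w13",C[0],s=1.4)
for t in tops(C,.0975,.108,(.4,.75),(-.3,-.08)): print(*t)
C=cam("top"); save("t13",C[0],(120,140,250,270),5)
for t in tops(C,.16,.18,(.5,.66),(.06,.22),3): print(*t)
```

```text
{'time_s': np.float64(37.3), 'tool_pos': array([ 0.6634, -0.2338,  0.3016]), 'tool_rot': array([ 1.799452e+02, -1.201000e-01,  2.136930e+01])}
[ 0.6635 -0.2353  0.101 ] [0.013 0.013 0.006] 306
[0.6213 0.1312 0.1671] [0.007 0.011 0.011] 10
[0.6061 0.1663 0.1667] [0.01  0.011 0.013] 12
[0.5819 0.1351 0.1702] [0.011 0.01  0.016] 12
[0.5675 0.1741 0.1663] [0.011 0.01  0.01 ] 13
[0.558  0.1061 0.1674] [0.007 0.011 0.016] 12
[0.5439 0.1435 0.1672] [0.007 0.011 0.008] 10
```

View pics/w13.png

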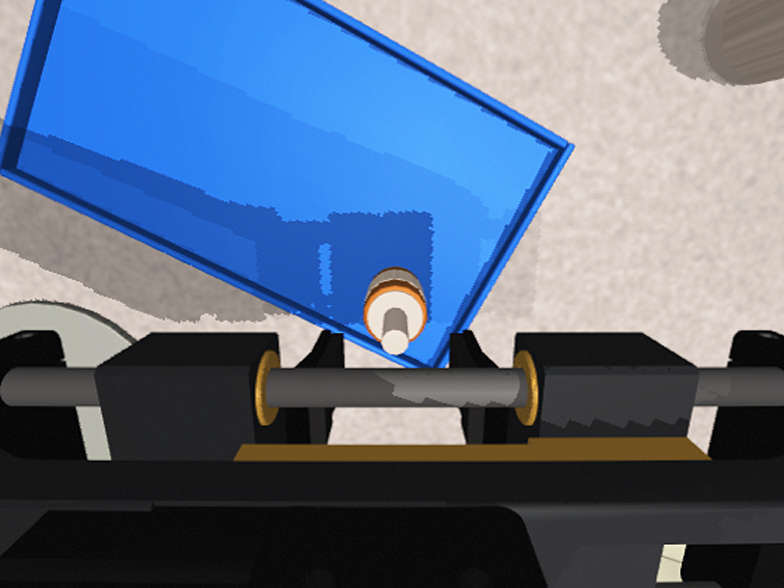

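View pics/t13.png

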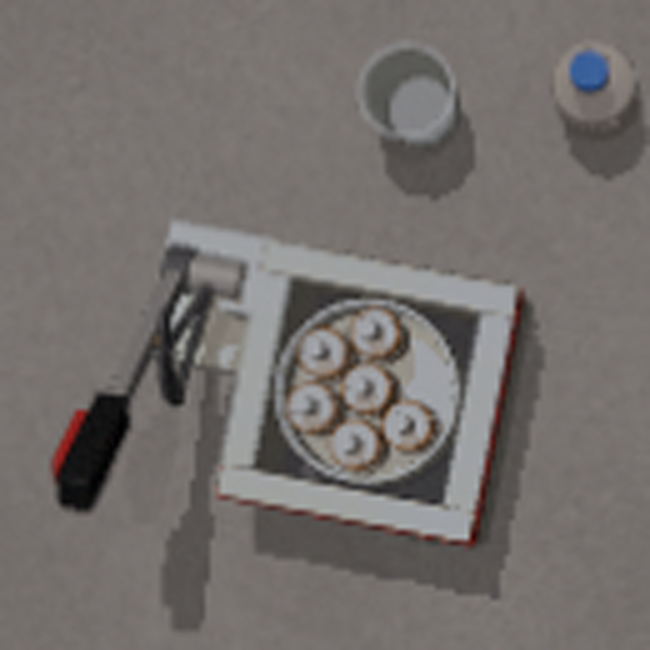

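Six of the seven are in the honeycomb, and the free slot is at (418,365) in the crop. The last bottle's stem at (394,340) is centred between the fingers.

Call:
carry_out --pt "0 0 -0.02 0 0" --pt "0 0 -0.04 0 0" --pt "0 0 -0.048 0 0" --pt "0 0 -0.048 0 0" --pt "0 0 -0.048 0 0" --pt "0 0 -0.048 0 1" --pt "0 0 -0.048 0 1" --pt "0 0 -0.048 0 1" --pt "0 0 -0.048 0 1" --pt "0 0 -0.048 0 1" --pt "0 0 -0.048 0 1" --pt "0 0 -0.048 0 1"

```text
time_s: 38.6
tool_pos: [0.6629, -0.2359, 0.2519]
tool_rot: [180.0, -0.0, 21.2]
force: [-0.4, 0.1, 0.1]
grip_width: 0.0122
```

Call:
carry_out --pt "0 0 0.02 0 1" --pt "0 0 0.06 0 1" --pt "0 0 0.11 0 1" --pt "-0.002 0.012 0.16 0 1" --pt "-0.008 0.04 0.2 0 1" --pt "-0.016 0.08 0.212 0 1" --pt "-0.025 0.12 0.212 0 1" --pt "-0.033 0.16 0.212 0 1" --pt "-0.041 0.2 0.212 0 1" --pt "-0.049 0.24 0.212 0 1" --pt "-0.057 0.28 0.212 0 1" --pt "-0.065 0.315 0.212 0 1" --pt "-0.0685 0.333 0.205 0 1" --pt "-0.069 0.336 0.18 0 1" --pt "-0.069 0.336 0.15 0 1" --pt "-0.069 0.336 0.125 0 1" --pt "-0.069 0.336 0.125 0 1" --pt "-0.069 0.336 0.11 0 1" --pt "-0.069 0.336 0.095 0 1" --pt "-0.069 0.336 0.085 0 1"

```text
time_s: 40.6
tool_pos: [0.5939, 0.0999, 0.3359]
tool_rot: [180.0, 0.0, 21.2]
force: [-0.5, 0.7, -1.2]
grip_width: 0.0124
```

Call:
carry_out --pt "0 0 -0.006 0 1" --pt "0 0 -0.012 0 1" --pt "0 0 -0.0145 0 1" --pt "0 0 -0.0145 0 1" --pt "0 0 -0.0145 0 1"

```text
time_s: 41.1
tool_pos: [0.594, 0.1002, 0.3227]
tool_rot: [180.0, -0.0, 21.2]
force: [-0.4, -0.0, -0.1]
grip_width: 0.0122
```

Call:
carry_out --pt "0 0 -0.0005 0 0.4" --pt "0 0 -0.0005 0 0.4" --pt "0 0 0 0 0.4" --pt "0 0 0.03 0 0.4" --pt "0 0 0.07 0 0.4" --pt "-0.001 -0.01 0.1 0 0.4" --pt "-0.008 -0.03 0.14 0 0.4" --pt "-0.016 -0.04 0.17 0 0.4" --pt "-0.016 -0.04 0.18 0 0.4" --pt "-0.016 -0.04 0.18 0 0.4" --pt "-0.016 -0.04 0.18 0 0.4"

```text
time_s: 42.2
tool_pos: [0.5778, 0.0606, 0.501]
tool_rot: [-180.0, 0.1, 21.3]
force: [-0.4, -0.6, 0.1]
grip_width: 0.0259
```

Run:
```python
from h import *
from scipy.optimize import least_squares
o=env.get_obs(); print({k:np.round(o[k],4) for k in("time_s","tool_pos","tool_rot")})
C=cam("wrist"); save("w14",C[0],s=1.4); bask(C)
for t in tops(C,.16,.18,(.5,.66),(.06,.22)): print(*t)
P=cloud(C); x,y,z=P[...,0],P[...,1],P[...,2];r=np.hypot(x-.58,y-.1367);Q=P[(r<.068)&(r>.056)&(z>.113)&(z<.122)]
s=least_squares(lambda p:np.hypot(Q[:,0]-p[0],Q[:,1]-p[1])-p[2],[.58,.134,.062],loss='soft_l1',f_scale=.002); print("rim",s.x)
t=np.radians(-9.1);ex=np.array([np.cos(t),np.sin(t)]);ey=np.array([-ex[1],ex[0]])
a=(P[...,:2]-[.58,.1367])@ex; b=(P[...,:2]-[.58,.1367])@ey
m=(b>.12)&(b<.19)&(z>.12)&(z<.4)&(a<.1)
pp=np.c_[a[m],b[m],z[m]];i=np.argsort(pp[:,2]);print(pp[i][::max(1,len(i)//30)].round(3))
```

```text
{'time_s': np.float64(42.2), 'tool_pos': array([0.5778, 0.0606, 0.501 ]), 'tool_rot': array([-1.79958e+02,  6.92000e-02,  2.12734e+01])}
floor 0.07216460258279644 rim 0.11661200877944089
[0.5664 0.1729 0.1675] [0.012 0.013 0.01 ] 155
[0.5419 0.1418 0.1678] [0.013 0.012 0.006] 138
[0.6038 0.1662 0.1673] [0.013 0.013 0.009] 150
[0.5801 0.1352 0.1678] [0.012 0.012 0.009] 131
[0.556  0.1065 0.1679] [0.012 0.012 0.008] 121
[0.6186 0.1309 0.1677] [0.012 0.012 0.008] 134
[0.5942 0.1002 0.1677] [0.012 0.012 0.01 ] 124
rim [0.57953568 0.13685492 0.06161602]
[[ 0.029  0.144  0.12 ]
 [-0.016  0.133  0.121]
 [ 0.05   0.151  0.122]
 [-0.016  0.133  0.123]
 [-0.021  0.133  0.124]
 [ 0.046  0.156  0.126]
 [ 0.029  0.145  0.127]
 [-0.021  0.133  0.129]
 [ 0.024  0.144  0.13 ]
 [ 0.03   0.125  0.132]
 [ 0.04   0.149  0.133]
 [ 0.028  0.145  0.135]
 [-0.014  0.132  0.136]
 [ 0.027  0.126  0.137]
 [ 0.02   0.145  0.138]
 [ 0.023  0.126  0.14 ]
 [-0.015  0.133  0.142]
 [ 0.022  0.13   0.145]
 [ 0.003  0.134  0.148]
 [ 0.011  0.128  0.15 ]
 [-0.004  0.133  0.154]
 [ 0.01   0.131  0.157]
 [ 0.008  0.133  0.161]
 [ 0.004  0.132  0.166]
 [ 0.015  0.132  0.17 ]
 [ 0.023  0.131  0.174]
 [ 0.012  0.132  0.177]
 [ 0.027  0.132  0.18 ]
 [ 0.015  0.133  0.183]
 [ 0.024  0.131  0.185]
 [ 0.022  0.133  0.188]]
```

View pics/w14.png

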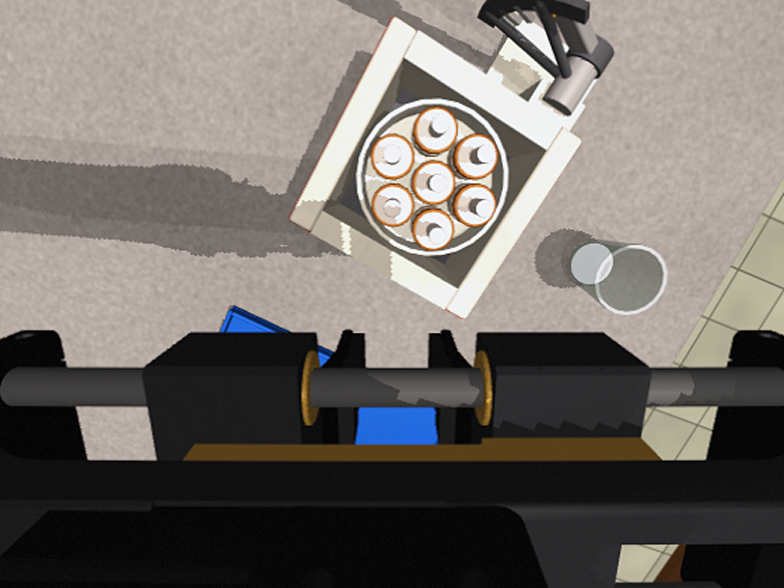

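All seven bottles stand upright in the basket in a honeycomb around (432,180), within about 1.5 mm of the plan. Next I'm looking at the lever grip.

Call:
carry_out --pt "0 0.01 0.03 8 -1" --pt "0.002 0.03 0.06 16 -1" --pt "0.005 0.06 0.06 24 -1" --pt "0.008 0.1 0.06 32 -1" --pt "0.012 0.14 0.06 40 -1" --pt "0.016 0.18 0.06 48 -1" --pt "0.02 0.21 0.06 56 -1" --pt "0.02 0.225 0.06 59.6 -1" --pt "0.02 0.225 0.06 59.6 -1" --pt "0.02 0.225 0.06 59.6 -1" --pt "0.02 0.225 0.06 59.6 -1"

```text
time_s: 43.35
tool_pos: [0.5985, 0.2838, 0.5617]
tool_rot: [-180.0, 0.1, 80.6]
force: [-0.1, 0.0, 0.0]
grip_width: 0.0867
```

Run:
```python
from h import *
o=env.get_obs(); print({k:np.round(o[k],4) for k in("time_s","tool_pos","tool_rot","qpos")})
C=cam("wrist"); save("w15",C[0],s=1.4); np.savez("w15.npz",im=C[0],d=C[1],K=C[2],k1=C[3],W=C[4])
P=cloud(C); z=P[...,2]
t=np.radians(-9.1);ex=np.array([np.cos(t),np.sin(t)]);ey=np.array([-ex[1],ex[0]])
a=(P[...,:2]-[.58,.1367])@ex; b=(P[...,:2]-[.58,.1367])@ey
im=C[0].astype(int)
red=(im[...,0]>110)&(im[...,1]<60)&(im[...,2]<60)&(b>.1)&(z>.15)
bl=(im.max(2)<60)&(b>.12)&(b<.19)&(z>.18)&(z<.31)&(a<0)&(a>-.15)
for n,m in(("red",red),("blk",bl)):
    q=np.c_[a[m],b[m],z[m]]; print(n,len(q)); 
    if len(q): print(np.percentile(q,[1,10,50,90,99],axis=0).round(4))
```

```text
{'time_s': np.float64(43.35), 'tool_pos': array([0.5985, 0.2838, 0.5617]), 'tool_rot': array([-1.799888e+02,  7.050000e-02,  8.064740e+01]), 'qpos': array([ 10.0774,  29.6689, -62.3301,  63.0584,  26.5476, 100.944 ,
        37.2201])}
red 389
[[-0.101   0.1624  0.2253]
 [-0.0962  0.1632  0.2307]
 [-0.0782  0.166   0.2472]
 [-0.0569  0.1688  0.2566]
 [-0.0514  0.1698  0.2584]]
blk 2023
[[-0.1142  0.1386  0.2169]
 [-0.107   0.1408  0.2264]
 [-0.0817  0.1501  0.2563]
 [-0.0485  0.1594  0.2696]
 [-0.0391  0.1617  0.2718]]
```

View pics/w15.png

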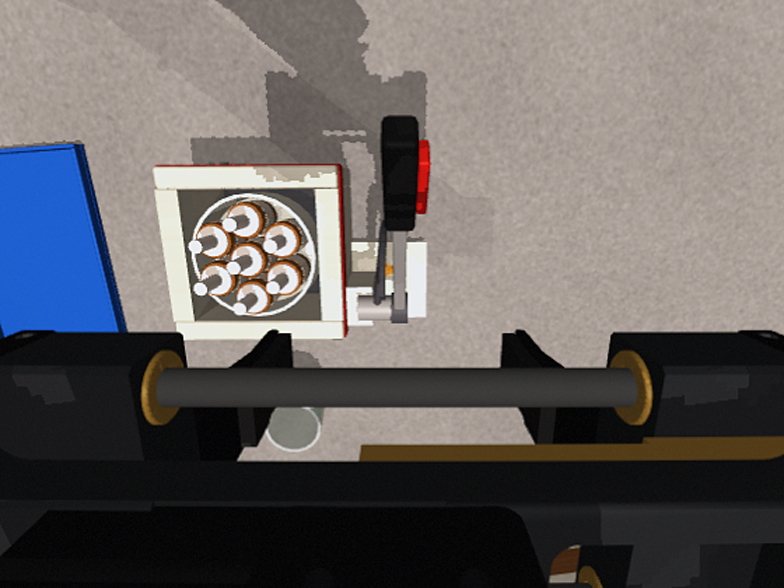

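The grip's black bar runs from (400,120) to (400,225) with the red paddle on its right at (424,178). That puts its middle at station (-77, 150) mm, z ≈ 232 mm, and q ≈ 0.18. Moving the open jaws over it.

Call:
carry_out --pt "-0.02 0.004 -0.01 0 -1" --pt "-0.05 0.009 -0.03 0 -1" --pt "-0.07 0.013 -0.05 0 -1" --pt "-0.07 0.013 -0.08 0 -1" --pt "-0.07 0.013 -0.1 0 -1" --pt "-0.07 0.013 -0.1 0 -1" --pt "-0.07 0.013 -0.1 0 -1" --pt "-0.07 0.013 -0.1 0 -1"

```text
time_s: 44.2
tool_pos: [0.5283, 0.2979, 0.4638]
tool_rot: [179.9, -0.1, 80.7]
force: [-0.0, -0.2, 1.0]
grip_width: 0.0866
```

Run:
```python
from h import *
o=env.get_obs(); print({k:np.round(o[k],4) for k in("time_s","tool_pos","tool_rot","qpos")})
C=cam("wrist"); save("w16",C[0],s=1.4)
```

```text
{'time_s': np.float64(44.2), 'tool_pos': array([0.5283, 0.2979, 0.4638]), 'tool_rot': array([ 1.799048e+02, -8.780000e-02,  8.074380e+01]), 'qpos': array([ 17.7453,  23.4834, -65.8466,  82.8418,  21.3776,  87.152 ,
        33.4799])}
```

View pics/w16.png

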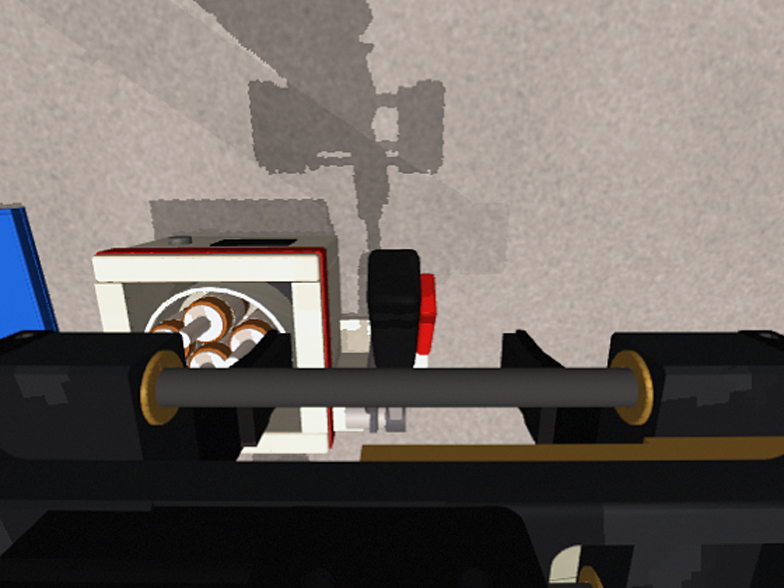

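Call:
carry_out --pt "0 0 -0.02 0 -1" --pt "0 0 -0.04 0 -1" --pt "0 0 -0.055 0 -1" --pt "0 0 -0.063 0 -1" --pt "0 0 -0.063 0 -1" --pt "0 0 -0.063 0 -1" --grip_force 30

```text
time_s: 44.85
tool_pos: [0.528, 0.2983, 0.4]
tool_rot: [180.0, -0.0, 80.8]
force: [-0.5, -0.5, -0.2]
grip_width: 0.087
```

Call:
carry_out --pt "0 0 0 0 1" --pt "0 0 0 0 1" --pt "0 0 0 0 1" --pt "0 0 0 0 1" --pt "0 0 0 0 1" --pt "0 0 0 0 1" --pt "0 0 0 0 1" --pt "0 0 0 0 1" --pt "0 0 0 0 1" --pt "0 0 0 0 1" --pt "0 0 0 0 1"

```text
time_s: 45.95
tool_pos: [0.5278, 0.2981, 0.3992]
tool_rot: [180.0, -0.0, 80.8]
force: [-0.3, 0.4, -1.4]
grip_width: 0.0258
```

Run:
```python
from h import *
o=env.get_obs(); print({k:np.round(o[k],4) for k in("time_s","tool_pos","tool_rot","qpos","grip_width","force")})
t=np.radians(-9.1);ex=np.array([np.cos(t),np.sin(t)]);ey=np.array([-ex[1],ex[0]])
d=o["tool_pos"][:2]-[.58,.1367]; print(d@ex,d@ey)
# arc deltas in world from q0
q0=.184
for q in np.arange(q0,1.06,.06):
    s=-.19*(np.cos(.95-q)-np.cos(.95-q0)); dz=.19*(np.sin(.95-q)-np.sin(.95-q0))
    print(round(q,3),(s*ex).round(4),round(dz,4))
C=cam("wrist"); save("w17",C[0],s=1.4)
```

```text
{'time_s': np.float64(45.95), 'tool_pos': array([0.5278, 0.2981, 0.3992]), 'tool_rot': array([ 1.799984e+02, -9.200000e-03,  8.082030e+01]), 'qpos': array([ 17.5494,  25.3957, -64.6759,  88.5389,  23.1213,  80.7641,
        32.0999]), 'grip_width': np.float64(0.0258), 'force': array([-0.2917,  0.4384, -1.3502])}
-0.07702170849272093 0.15112797876490433
0.184 [-0.  0.] 0.0
0.244 [-0.0076  0.0012] -0.0084
0.304 [-0.0146  0.0023] -0.0173
0.364 [-0.0211  0.0034] -0.0266
0.424 [-0.027   0.0043] -0.0363
0.484 [-0.0324  0.0052] -0.0463
0.544 [-0.0371  0.006 ] -0.0567
0.604 [-0.0413  0.0066] -0.0673
0.664 [-0.0448  0.0072] -0.0781
0.724 [-0.0476  0.0076] -0.0891
0.784 [-0.0498  0.008 ] -0.1003
0.844 [-0.0513  0.0082] -0.1116
0.904 [-0.0522  0.0084] -0.123
0.964 [-0.0524  0.0084] -0.1344
1.024 [-0.0519  0.0083] -0.1458
```

View pics/w17.png

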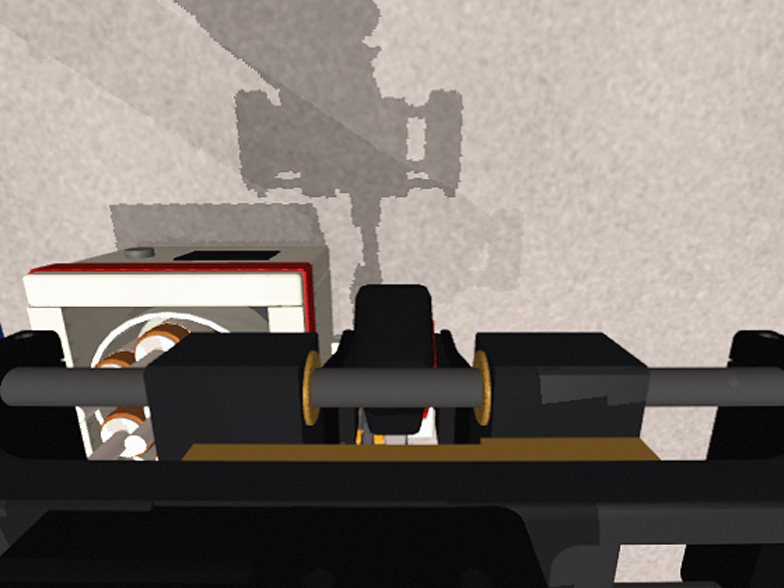

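The width is 25.8 mm, so the release is fully pressed. Starting the slow swing.

Call:
carry_out --pt "-0.0038 0.0006 -0.0042 0 1" --pt "-0.0076 0.0012 -0.0084 0 1" --pt "-0.0111 0.0018 -0.0128 0 1" --pt "-0.0146 0.0023 -0.0173 0 1" --pt "-0.0178 0.0029 -0.022 0 1" --pt "-0.0211 0.0034 -0.0266 0 1" --pt "-0.0241 0.0039 -0.0315 0 1" --pt "-0.027 0.0043 -0.0363 0 1" --pt "-0.0297 0.0048 -0.0413 0 1" --pt "-0.0324 0.0052 -0.0463 0 1"

```text
time_s: 47.0
tool_pos: [0.4958, 0.3033, 0.3543]
tool_rot: [179.8, 0.0, 80.8]
force: [-0.7, -0.3, 7.3]
grip_width: 0.0258
```

Run:
```python
from h import *
o=env.get_obs(); print({k:np.round(o[k],4) for k in("time_s","tool_pos","tool_rot","qpos","grip_width","force")})
C=cam("wrist"); save("w18",C[0],s=1.4)
C=cam("scene"); save("s18",C[0],(240,120,380,240),5)
```

```text
{'time_s': np.float64(47.0), 'tool_pos': array([0.4958, 0.3033, 0.3543]), 'tool_rot': array([1.798402e+02, 2.000000e-03, 8.079520e+01]), 'qpos': array([ 18.3878,  24.0905, -65.3656,  95.5009,  22.7208,  75.0381,
        29.7207]), 'grip_width': np.float64(0.0258), 'force': array([-0.6506, -0.2784,  7.316 ])}
```

View pics/w18.png

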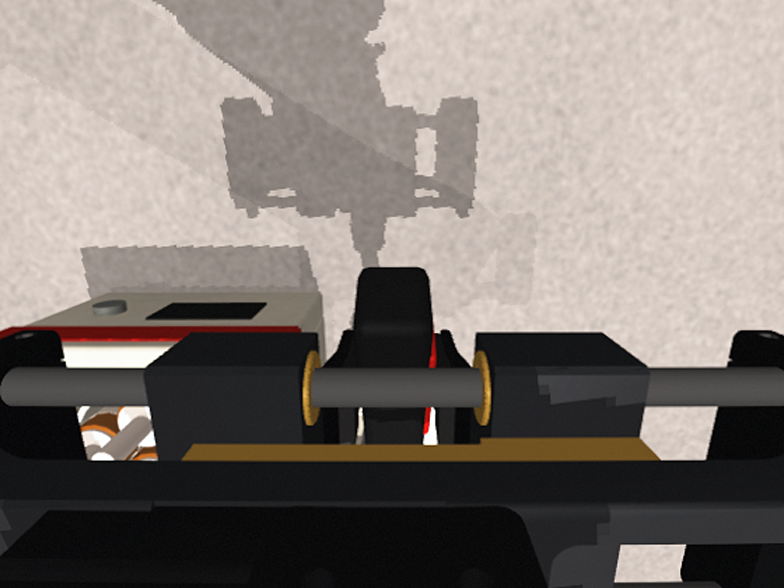

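View pics/s18.png

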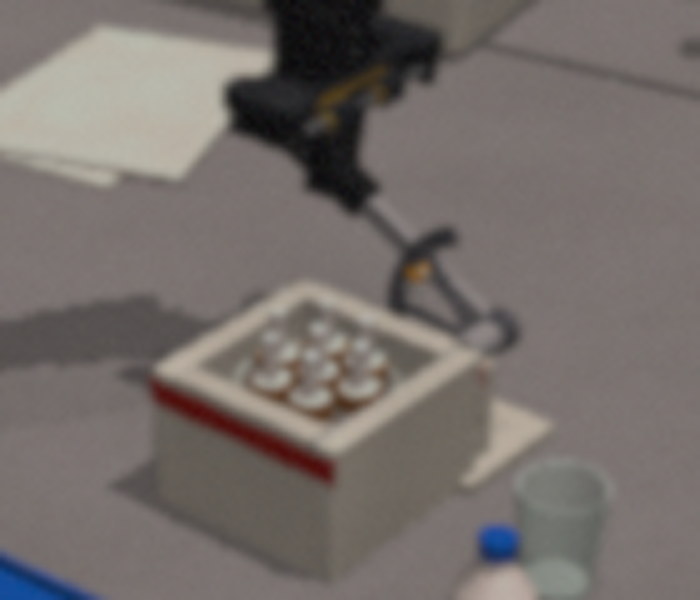

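The lever and basket are moving down smoothly at about 7 N, and all the bottles are upright. Continuing to the end stop.

Call:
carry_out --pt "-0.0024 0.0004 -0.0052 0 1" --pt "-0.0047 0.0008 -0.0104 0 1" --pt "-0.0068 0.0011 -0.0157 0 1" --pt "-0.0089 0.0014 -0.021 0 1" --pt "-0.0107 0.0017 -0.0264 0 1" --pt "-0.0124 0.002 -0.0318 0 1" --pt "-0.0138 0.0022 -0.0373 0 1" --pt "-0.0152 0.0024 -0.0428 0 1" --pt "-0.0163 0.0026 -0.0484 0 1" --pt "-0.0174 0.0028 -0.054 0 1" --pt "-0.0182 0.0029 -0.0597 0 1" --pt "-0.0189 0.003 -0.0653 0 1" --pt "-0.0194 0.0031 -0.071 0 1" --pt "-0.0198 0.0032 -0.0767 0 1" --pt "-0.02 0.0032 -0.0824 0 1" --pt "-0.02 0.0032 -0.0881 0 1" --pt "-0.0198 0.0032 -0.0938 0 1" --pt "-0.0196 0.0031 -0.097 0 1" --pt "-0.0196 0.0031 -0.097 0 1"

```text
time_s: 49.0
tool_pos: [0.4759, 0.3064, 0.2558]
tool_rot: [-180.0, -0.0, 80.8]
force: [1.4, 1.8, -0.4]
grip_width: 0.0256
```

Run:
```python
from h import *
o=env.get_obs(); print({k:np.round(o[k],4) for k in("time_s","tool_pos","tool_rot","qpos","grip_width","force")})
z=o["tool_pos"][2]-.164-.003+.0003
print("grip z",z,"phi",np.arcsin((z-.1)/.19),"q",.95-np.arcsin((z-.1)/.19))
```

```text
{'time_s': np.float64(49.0), 'tool_pos': array([0.4759, 0.3064, 0.2558]), 'tool_rot': array([-1.799945e+02, -1.590000e-02,  8.082240e+01]), 'qpos': array([ 15.1162,  28.0842, -61.979 , 103.4341,  27.2421,  65.1479,
        24.8317]), 'grip_width': np.float64(0.0256), 'force': array([ 1.355 ,  1.806 , -0.3689])}
grip z 0.08908423195220899 phi -0.05748306245225629 q 1.0074830624522562
```

Call:
carry_out --pt "0 0 -0.002 0 1" --pt "0 0 -0.004 0 1" --pt "0 0 -0.006 0 1" --pt "0 0 -0.006 0 1"

```text
time_s: 49.4
tool_pos: [0.4759, 0.307, 0.2539]
tool_rot: [179.9, 0.2, 80.8]
force: [-8.0, -7.8, 30.6]
grip_width: 0.0258
```

The 30 N reaction shows the end stop is reached. Easing off to light downward pressure and letting go.

Call:
carry_out --pt "0 0 0.003 0 1" --pt "0 0 0.004 0 1" --pt "0 0 0.004 0 1" --pt "0 0 0.004 0 -0.2" --pt "0 0 0.004 0 -0.2" --pt "0 0 0.004 0 -0.2" --pt "0 0 0.004 0 -0.2" --pt "0 0 0.004 0 -0.2" --grip_force 20

```text
time_s: 50.2
tool_pos: [0.4757, 0.3058, 0.2534]
tool_rot: [-179.9, 0.1, 80.8]
force: [0.1, -0.7, 1.0]
grip_width: 0.051
```

Call:
carry_out --pt "0 0 0.02 0 -0.2" --pt "0 0 0.06 0 -0.2" --pt "0 0 0.11 0 -0.2" --pt "0 0 0.16 0 -0.2" --pt "0.02 -0.02 0.21 0 -0.2" --pt "0.05 -0.05 0.25 0 -0.2" --pt "0.08 -0.08 0.26 0 -0.2" --pt "0.11 -0.1 0.26 0 -0.2" --pt "0.14 -0.12 0.26 0 -0.2" --pt "0.154 -0.13 0.26 0 -0.2" --pt "0.154 -0.13 0.26 0 -0.2" --pt "0.154 -0.13 0.26 0 -0.2"

```text
time_s: 51.4
tool_pos: [0.6286, 0.1781, 0.5138]
tool_rot: [-179.9, -0.1, 81.0]
force: [-0.2, 0.8, 0.3]
grip_width: 0.0524
```

Run:
```python
from h import *
o=env.get_obs(); print({k:np.round(o[k],4) for k in("time_s","tool_pos","tool_rot","qpos")})
C=cam("wrist"); save("w19",C[0],s=1.4)
P=cloud(C); z=P[...,2]
t=np.radians(-9.1);ex=np.array([np.cos(t),np.sin(t)]);ey=np.array([-ex[1],ex[0]])
a=(P[...,:2]-[.58,.1367])@ex; b=(P[...,:2]-[.58,.1367])@ey
r=np.hypot(a,b)
m=(b>.14)&(b<.16)&(a<-.08)&(a>-.18)&(z>.05)&(z<.3); print("grip top",np.c_[a[m],z[m]][::40].round(4).tolist())
print("floor",np.nanmedian(z[(r<.055)&(z<.05)]))
for t in tops(C,.095,.125,(.525,.64),(.08,.195)): print(*t)
s=(z>.117)&(z<.124)&(r<.15)&(r>.07); n,l,st,_=cv2.connectedComponentsWithStats(s.astype(np.uint8)); i=1+st[1:,4].argmax()
print(cv2.minAreaRect((P[l==i][:,:2]*1000).astype(np.float32)))
C=cam("top"); save("t19",C[0],(120,130,430,290),2.5); np.savez("t19.npz",im=C[0],d=C[1],K=C[2],k1=C[3],W=C[4])
```

```text
{'time_s': np.float64(51.4), 'tool_pos': array([0.6286, 0.1781, 0.5138]), 'tool_rot': array([-1.798915e+02, -5.160000e-02,  8.096430e+01]), 'qpos': array([ 23.0867,  28.7827, -63.0314,  70.4032,  25.4065,  95.1065,
        46.5914])}
grip top [[-0.1714, 0.1031], [-0.1692, 0.1038], [-0.1659, 0.1042], [-0.1637, 0.1051], [-0.1608, 0.1043], [-0.1591, 0.1032], [-0.1571, 0.1033], [-0.1548, 0.1041], [-0.1517, 0.1038], [-0.1494, 0.1045], [-0.1472, 0.1052], [-0.1437, 0.1061], [-0.1421, 0.1045], [-0.1387, 0.105], [-0.1366, 0.1052], [-0.1346, 0.1048], [-0.1311, 0.1057], [-0.1289, 0.1062], [-0.1271, 0.1054], [-0.1234, 0.1069], [-0.1215, 0.1059], [-0.1194, 0.1061], [-0.116, 0.1063], [-0.1138, 0.1067], [-0.1105, 0.1065], [-0.1084, 0.1064], [-0.1047, 0.1081], [-0.1027, 0.1075], [-0.1005, 0.1076], [-0.0972, 0.1071], [-0.095, 0.1073], [-0.0918, 0.1067], [-0.0895, 0.1068], [-0.0885, 0.091], [-0.0845, 0.103], [-0.0812, 0.1021]]
floor 0.020453062630571783
[0.5426 0.143  0.1145] [0.012 0.011 0.023] 98
[0.5567 0.1086 0.1133] [0.012 0.012 0.023] 117
[0.5669 0.1728 0.116 ] [0.012 0.012 0.008] 87
[0.5804 0.1358 0.1142] [0.012 0.012 0.021] 101
[0.5946 0.1015 0.1129] [0.012 0.012 0.023] 104
[0.6039 0.1664 0.1144] [0.012 0.012 0.024] 95
[0.6186 0.1315 0.1131] [0.012 0.013 0.022] 106
((579.9464721679688, 136.82020568847656), (179.52696228027344, 179.4361572265625), 80.95108795166016)
```

View pics/w19.png

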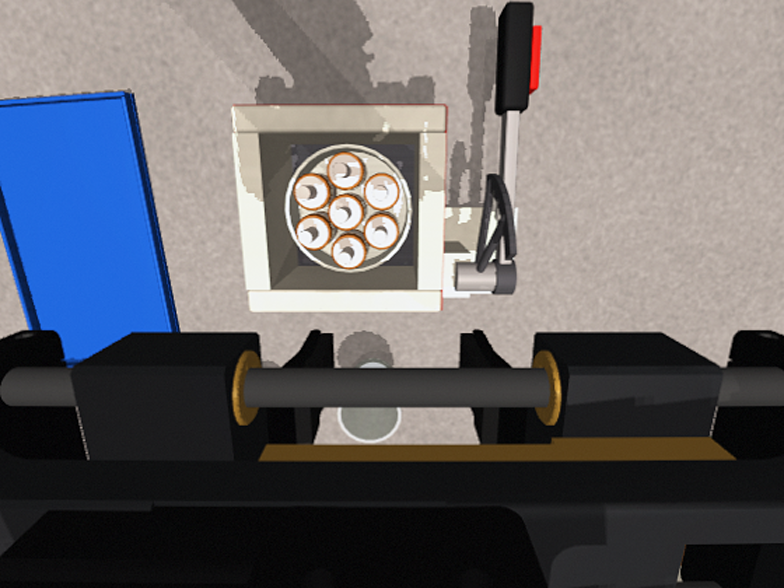

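View pics/t19.png

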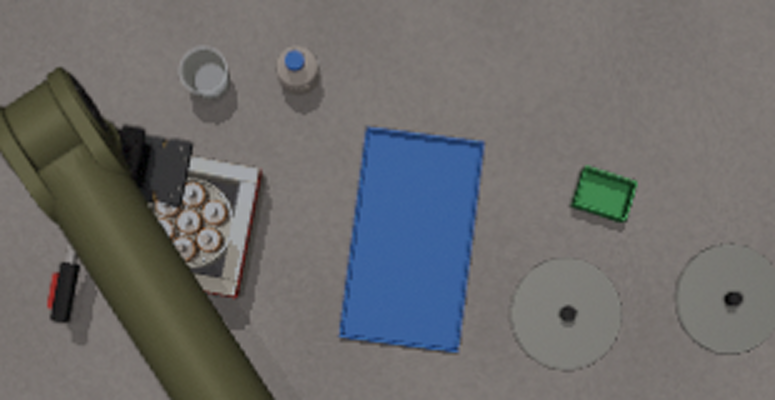

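The basket is fully down (floor 20 mm), and the lever slope of about -0.05 rad gives q ≈ 1.0; it stayed there after release. All the bottles are upright. Next is the lid, at (568,314) in the top crop; the look-alike is at (733,298), farther right.

Call:
carry_out --pt "-0.003 -0.015 0 -6 -0.2" --pt "-0.011 -0.05 0 -14 -0.2" --pt "-0.02 -0.095 0 -22 -0.2" --pt "-0.03 -0.14 0 -30 -0.2" --pt "-0.04 -0.185 0 -38 -0.2" --pt "-0.049 -0.23 0 -46 -0.2" --pt "-0.059 -0.275 0 -54 -0.2" --pt "-0.069 -0.32 0 -60 -0.2" --pt "-0.078 -0.365 -0.01 -60 -0.2" --pt "-0.088 -0.41 -0.03 -60 -0.2" --pt "-0.098 -0.455 -0.05 -60 -0.2" --pt "-0.108 -0.5 -0.07 -60 -0.2" --pt "-0.118 -0.545 -0.09 -60 -0.2" --pt "-0.127 -0.59 -0.09 -60 -0.2" --pt "-0.135 -0.63 -0.09 -60 -0.2" --pt "-0.14 -0.655 -0.09 -60 -0.2" --pt "-0.14 -0.655 -0.09 -60 -0.2" --pt "-0.14 -0.655 -0.09 -60 -0.2" --pt "-0.14 -0.655 -0.09 -60 -0.2"

```text
time_s: 53.4
tool_pos: [0.4912, -0.4758, 0.4247]
tool_rot: [-180.0, -0.1, 21.0]
force: [-1.0, -0.0, -0.4]
grip_width: 0.0519
```

Run:
```python
from h import *
from scipy.optimize import least_squares
o=env.get_obs(); print({k:np.round(o[k],4) for k in("time_s","tool_pos","tool_rot","qpos")})
C=cam("wrist"); save("w20",C[0],s=1.4)
for t in tops(C,.037,.047,(.4,.53),(-.48,-.35)): print(*t)
P=cloud(C);z=P[...,2];x,y=P[...,0],P[...,1]
m=((z>.006)&(z<.012)&(np.hypot(x-.464,y+.412)<.11)); m=m.astype(np.uint8)
n,l,st,_=cv2.connectedComponentsWithStats(m);i=1+st[1:,4].argmax()
c,_=cv2.findContours((l==i).astype(np.uint8),cv2.RETR_EXTERNAL,cv2.CHAIN_APPROX_NONE); c=max(c,key=len)[:,0]
Q=np.array([P[v,u] for u,v in c])
s=least_squares(lambda p:np.hypot(Q[:,0]-p[0],Q[:,1]-p[1])-.082,[.464,-.412],loss='soft_l1',f_scale=.001);print("disc",s.x,np.median(z[l==i]))
```

```text
{'time_s': np.float64(53.4), 'tool_pos': array([ 0.4912, -0.4758,  0.4247]), 'tool_rot': array([-1.799932e+02, -6.460000e-02,  2.103640e+01]), 'qpos': array([ 70.3957,  27.2659, -41.2836,  74.8087,  17.6286,  84.2664,
        51.6536])}
[ 0.4651 -0.4104  0.0421] [0.021 0.021 0.004] 273
disc [ 0.46563468 -0.41034797] 0.008194832896594506
```

View pics/w20.png

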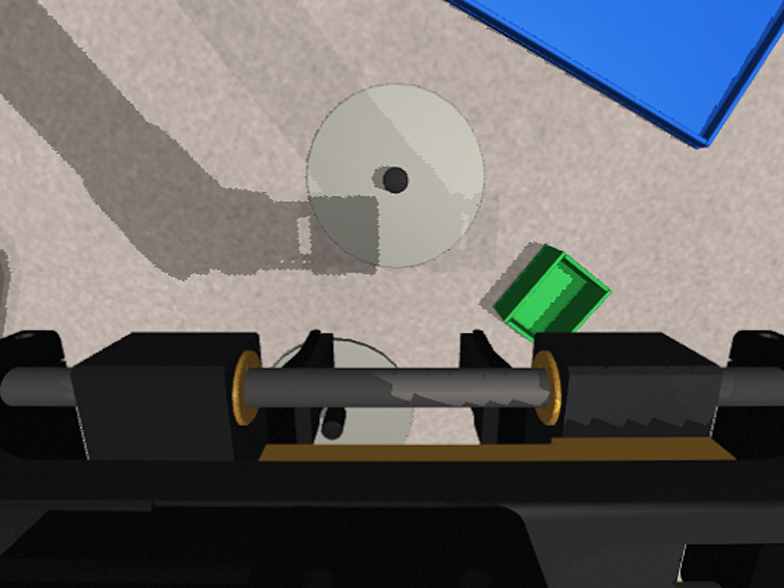

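Lid disc centre is at (395,176), knob at (395,180), measured at (0.465,-0.410); knob top reads 42 mm and the plate 8 mm, as described. The look-alike is behind the fingers at (335,430).

Call:
carry_out --pt "-0.012 0.03 -0.03 0 -0.2" --pt "-0.025 0.066 -0.07 0 -0.2" --pt "-0.025 0.066 -0.11 0 -0.2" --pt "-0.025 0.066 -0.15 0 -0.2" --pt "-0.025 0.066 -0.172 0 -0.2" --pt "-0.025 0.066 -0.172 0 -0.2" --pt "-0.025 0.066 -0.172 0 -0.2" --pt "-0.025 0.066 -0.172 0 -0.2"

```text
time_s: 54.25
tool_pos: [0.466, -0.4125, 0.2543]
tool_rot: [179.8, -0.1, 20.9]
force: [0.3, -0.1, 0.8]
grip_width: 0.0524
```

Run:
```python
from h import *
o=env.get_obs(); print({k:np.round(o[k],4) for k in("time_s","tool_pos","tool_rot")})
C=cam("wrist"); save("w21",C[0],s=1.4)
for t in tops(C,.037,.047,(.4,.53),(-.48,-.35)): print(*t)
```

```text
{'time_s': np.float64(54.25), 'tool_pos': array([ 0.466 , -0.4125,  0.2543]), 'tool_rot': array([ 1.798173e+02, -9.840000e-02,  2.086750e+01])}
[ 0.4649 -0.4093  0.042 ] [0.021 0.021 0.007] 773
```

View pics/w21.png

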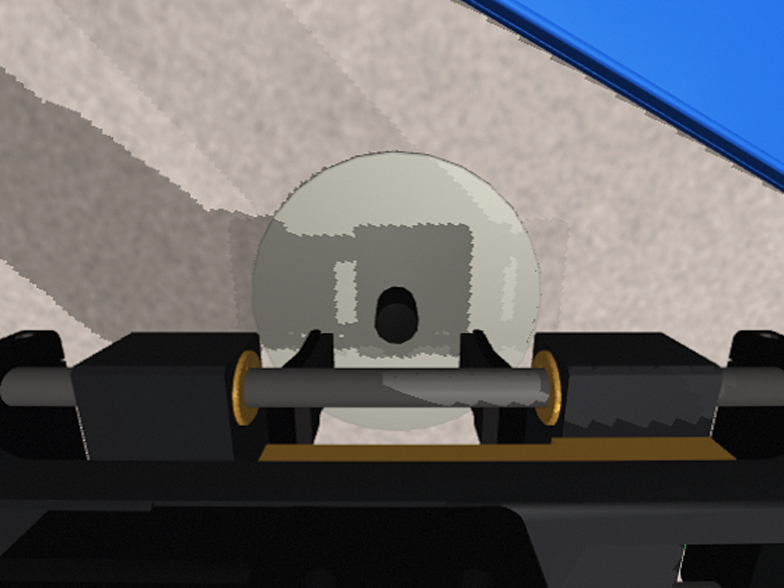

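Call:
carry_out --pt "-0.0005 0.0015 -0.02 0 -0.2" --pt "-0.0005 0.0015 -0.04 0 -0.2" --pt "-0.0005 0.0015 -0.052 0 -0.2" --pt "-0.0005 0.0015 -0.057 0 -0.2" --pt "-0.0005 0.0015 -0.057 0 -0.2" --pt "-0.0005 0.0015 -0.057 0 -0.2" --grip_force 30

```text
time_s: 54.9
tool_pos: [0.4648, -0.4114, 0.196]
tool_rot: [179.9, -0.0, 20.8]
force: [-0.0, -0.1, 0.3]
grip_width: 0.0522
```

Call:
carry_out --pt "0 0 0 0 1" --pt "0 0 0 0 1" --pt "0 0 0 0 1" --pt "0 0 0 0 1" --pt "0 0 0 0 1" --pt "0 0 0 0 1" --pt "0 0 0 0 1" --pt "0 0 0 0 1"

```text
time_s: 55.7
tool_pos: [0.4646, -0.4111, 0.1952]
tool_rot: [180.0, -0.0, 20.8]
force: [0.2, -1.2, 1.4]
grip_width: 0.0212
```

Call:
carry_out --pt "0 0 0.015 0 1" --pt "0 0 0.045 0 1" --pt "0 0 0.085 0 1" --pt "0 0 0.13 0 1" --pt "0.002 0.01 0.17 0 1" --pt "0.008 0.035 0.2 0 1" --pt "0.015 0.07 0.22 0 1" --pt "0.023 0.11 0.225 0 1" --pt "0.032 0.15 0.225 0 1" --pt "0.04 0.19 0.225 0 1" --pt "0.049 0.23 0.225 0 1" --pt "0.057 0.27 0.225 0 1" --pt "0.066 0.312 0.225 0 1" --pt "0.075 0.354 0.225 0 1" --pt "0.084 0.396 0.225 0 1" --pt "0.092 0.438 0.225 0 1" --pt "0.1 0.475 0.22 0 1" --pt "0.107 0.51 0.21 0 1" --pt "0.113 0.535 0.2 0 1" --pt "0.1154 0.547 0.19 0 1"

```text
time_s: 57.7
tool_pos: [0.5791, 0.1393, 0.3854]
tool_rot: [-179.9, -0.0, 21.1]
force: [0.6, 0.0, -0.4]
grip_width: 0.0212
```

Call:
carry_out --pt "0 0 -0.015 0 1" --pt "0 0 -0.03 0 1" --pt "0 0 -0.045 0 1" --pt "0 0 -0.045 0 1" --pt "0 0 -0.045 0 1"

```text
time_s: 58.2
tool_pos: [0.5798, 0.1348, 0.3397]
tool_rot: [180.0, 0.0, 20.7]
force: [-0.7, 0.8, -0.9]
grip_width: 0.0213
```

Run:
```python
from h import *
from scipy.optimize import least_squares
o=env.get_obs(); print({k:np.round(o[k],4) for k in("time_s","tool_pos","tool_rot","force","grip_width")})
C=cam("wrist"); save("w22",C[0],s=1.4)
P=cloud(C);z=P[...,2];x,y=P[...,0],P[...,1]
C=cam("scene"); save("s22",C[0],(240,130,380,250),5)
```

```text
{'time_s': np.float64(58.2), 'tool_pos': array([0.5798, 0.1348, 0.3397]), 'tool_rot': array([1.799897e+02, 4.410000e-02, 2.072650e+01]), 'force': array([-0.6942,  0.8388, -0.9227]), 'grip_width': np.float64(0.0213)}
```

View pics/w22.png

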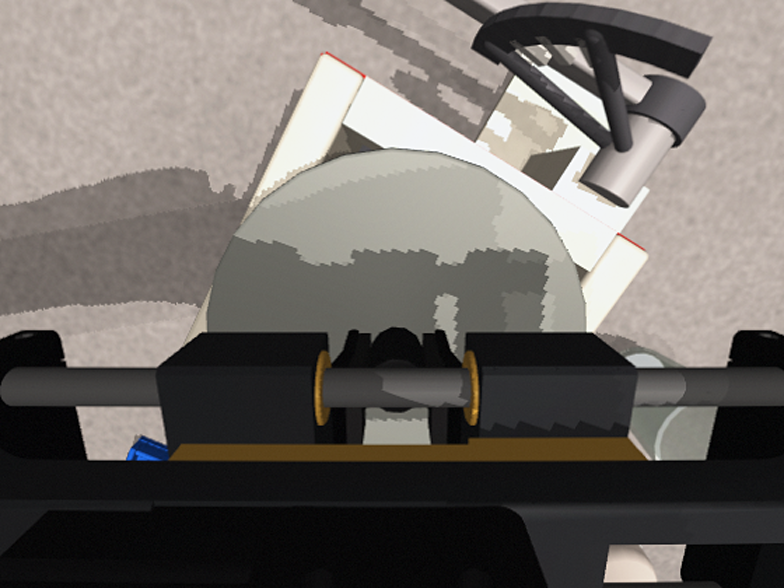

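View pics/s22.png

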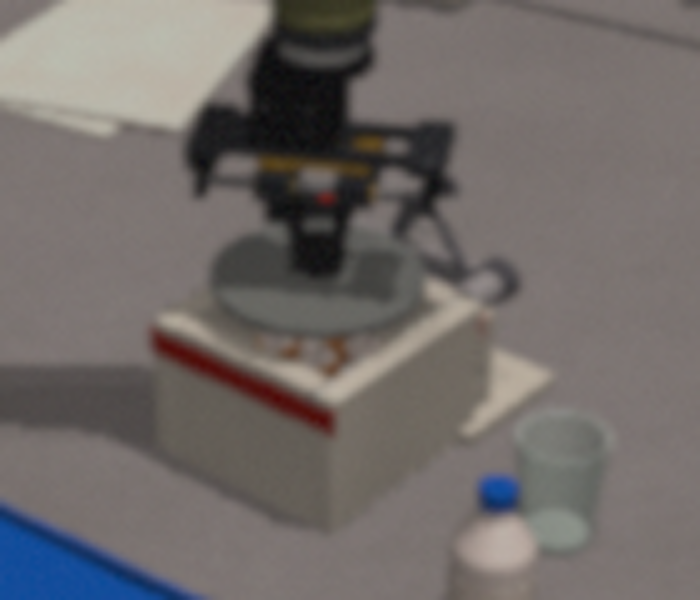

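The lid is level and centred over the well, clear of the lever. Lowering it.

Call:
carry_out --pt "0 0 -0.008 0 1" --pt "0 0 -0.016 0 1" --pt "0 0 -0.021 0 1" --pt "0 0.0005 -0.0235 0 1" --pt "0 0.0005 -0.0245 0 1" --pt "0 0.0005 -0.0245 0 1" --pt "0 0.0005 -0.0245 0 1"

```text
time_s: 59.0
tool_pos: [0.5799, 0.1365, 0.3157]
tool_rot: [180.0, -0.0, 20.8]
force: [0.0, 0.5, -2.1]
grip_width: 0.0211
```

Call:
carry_out --pt "0 0 -0.001 0 1" --pt "0 0 -0.001 0 1" --pt "0 0 -0.001 0 0.2" --pt "0 0 -0.001 0 0.2" --pt "0 0 -0.001 0 0.2" --pt "0 0 -0.001 0 0.2" --pt "0 0 0.02 0 0.2" --pt "0 0 0.06 0 0.2" --pt "0.005 -0.02 0.1 0 0.2" --pt "0.01 -0.05 0.14 0 0.2" --pt "0.015 -0.075 0.18 0 0.2" --pt "0.015 -0.075 0.18 0 0.2" --pt "0.015 -0.075 0.18 0 0.2" --pt "0.015 -0.075 0.18 0 0.2"

```text
time_s: 60.4
tool_pos: [0.5943, 0.0622, 0.4943]
tool_rot: [-180.0, 0.1, 20.9]
force: [-0.8, 0.7, -0.4]
grip_width: 0.0349
```

Run:
```python
from h import *
from scipy.optimize import least_squares
o=env.get_obs(); print({k:np.round(o[k],4) for k in("time_s","tool_pos","tool_rot","force","grip_width")})
C=cam("wrist"); save("w23",C[0],s=1.4)
for t in tops(C,.155,.17,(.5,.66),(.06,.22)): print(*t)
P=cloud(C);z=P[...,2];x,y=P[...,0],P[...,1]; r=np.hypot(x-.58,y-.1367)
m=(z>.1255)&(z<.131)&(r<.11)
n,l,st,_=cv2.connectedComponentsWithStats(m.astype(np.uint8));i=1+st[1:,4].argmax()
c,_=cv2.findContours((l==i).astype(np.uint8),cv2.RETR_EXTERNAL,cv2.CHAIN_APPROX_NONE); c=max(c,key=len)[:,0]
Q=np.array([P[v,u] for u,v in c]); s=least_squares(lambda p:np.hypot(Q[:,0]-p[0],Q[:,1]-p[1])-.082,[.58,.136],loss='soft_l1',f_scale=.001);print("disc",s.x,np.median(z[l==i]))
A=P[l==i]; print("plane",np.linalg.lstsq(np.c_[A[:,0],A[:,1],np.ones(len(A))],A[:,2],rcond=None)[0])
s2=(z>.117)&(z<.123)&(r<.14)&(r>.08); 
print(cv2.minAreaRect((P[s2][:,:2]*1000).astype(np.float32)))
C=cam("top"); save("t23",C[0],(120,130,430,290),2.5)
```

```text
{'time_s': np.float64(60.4), 'tool_pos': array([0.5943, 0.0622, 0.4943]), 'tool_rot': array([-1.799532e+02,  9.000000e-02,  2.089810e+01]), 'force': array([-0.841 ,  0.7433, -0.3562]), 'grip_width': np.float64(0.0349)}
[0.5795 0.1369 0.1621] [0.022 0.021 0.005] 368
disc [0.58012426 0.13662238] 0.12820154059525452
plane [ 0.0009196  -0.00139817  0.12786531]
((583.7460327148438, 160.16903686523438), (228.2314910888672, 179.2517547607422), 80.94359588623047)
```

View pics/w23.png

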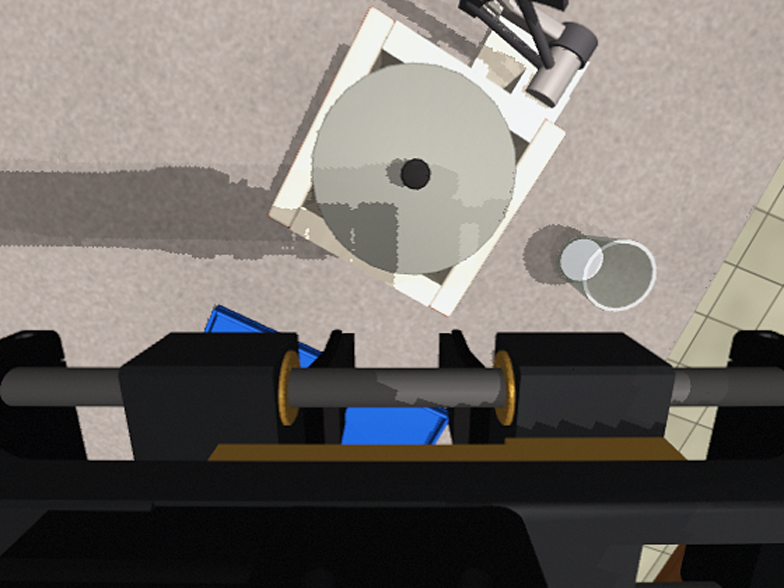

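View pics/t23.png

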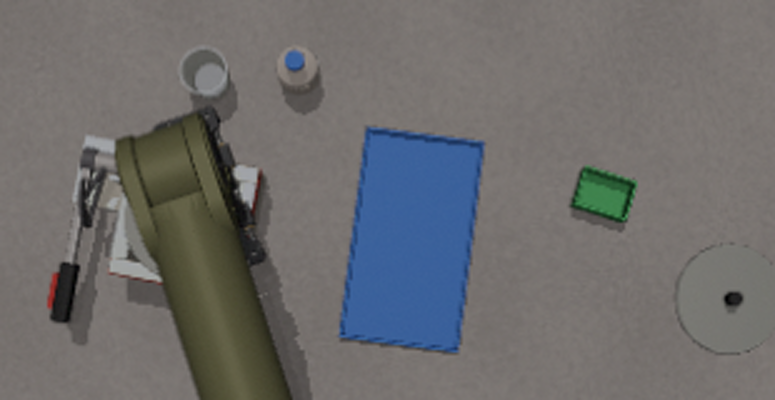

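The lid lies flat (plate top 128.2 mm, tilt about 0.1°) with its centre at (0.5801, 0.1366) against the well's (0.5800, 0.1368). The corner gaps of the square well fall outside the disc, and the other objects haven't moved. Nothing touches the robot, so I'm handing in.

Run:
```python
from cell import env
print(env.get_obs()["time_s"]); print(env.sign_off())
```

```text
60.5
the job is handed in; nothing more can be done
None
```

The job is done and handed in at 60.5 s.

- **Bottles:** All seven stand upright in the basket, one in the middle and six around it, within about 1.5 mm of their planned spots. One bottle was knocked aside in the tray during the run; I re-measured it before picking it up.
- **Lever:** I squeezed the release fully (25.8 mm over the grip) and swung the lever down slowly to its end stop. After I let go it stayed at about 1.0 rad, with the basket floor 20 mm above the bench and all bottles upright.
- **Lid:** The leftmost grey lid lies flat on the box, within 0.5 mm of the well's centre and tilted about 0.1°.
- **Bystanders:** The reagent bottle, green box, beaker and look-alike lid have not moved.

- **Basket pressed early:** I lifted the first bottle before the fingers had closed fully, so it hung low and pushed the basket down about 7 mm when I set it down. The lever moved to about 0.18 rad, slightly past the stated first tooth at 0.14. I measured the new floor height and used it for the other six bottles.
- **Lid corners:** The round lid leaves small gaps at the corners of the square well, because the well's diagonal is wider than the lid.

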